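# Stand a taper-shank drill chuck in the optical presetter

## Task

Set the chuck with the short drill up for measuring: pull the dust plug out of the presetter's spindle and put it in the steel tray, then stand the chuck upright in the spindle, its slots over the two drive keys, lowering it gently until the taper is fully home, and let go of it. Then swing the clamping lever clockwise to its stop, and after that push the camera carriage in to its stop so that camera and lamp face each other across the drill. Leave the face mill, the wafer box and the bottle where they are.

Things in the scene. Friction and masses are not known exactly. Their poses are not given: they have to be found in the camera images.
- plug_center (a point): Black dust plug, 88 mm long, 90 g, standing loose in the spindle at the start. Point: on its axis, half-way up; z up along the axis. From below: taper 40 mm long, 20 to 32 mm in diameter; neck 10 mm; disc 44 mm in diameter, its upper side 11 mm above the point; round knob 26 mm in diameter from there to the top, 44 mm above the point. The taper does not stick: lift it straight out.
- tray: Low open stainless tray for the plug, fixed, 120 (x) by 150 (y) mm outside, walls 3 mm thick and 24 mm high, floor 3 mm. Origin: centre of its underside, on the bench. z up.
- chuck_center (a point): Steel drill chuck, 153 mm long, about 0.5 kg: of the two taper-shank tools the one with a short drill. It starts leaning 40 degrees from vertical in a slanted rest, drill up and towards the robot. Point: on its axis, half-way along (76.5 mm from either end), 4 mm from the centre of mass. z along the axis to the drill; x through the two flange slots (in the rest +x is the upper one, y is level).
- chuck_body (a point): Middle of the chuck's body, the place to grip: on the axis 35.5 mm from chuck_center towards the drill, same axes. Body 42 mm long, 38 mm in diameter, with two spanner flats 34 mm apart, at +y and -y, 17 mm wide, along its upper 36 mm. The drill (10 mm in diameter, 20 mm long) follows beyond; below comes the flange, 46 mm in diameter, 18 mm high, with two 17 mm slots through its height at +x and -x.
- chuck_gauge (a point): Wide end of the chuck's shank, just under the flange, on the axis 5.5 mm from chuck_center towards the shank, same axes. From here away from the drill: 7/24 taper 48 mm long, 32 mm narrowing to 18 mm in diameter, then a pull stud 12 mm in diameter and 23 mm long.
- rest_a: Fixed slanted rest of the chuck (the face mill's is alike): base plate 128 by 76 mm and two open V-saddles in which the tool lies loose, one under the taper, one under the flange; the body overhangs freely; a plate stops the stud's end. Nothing covers the tool: lift it along its axis or upwards. Origin: on the bench right below chuck_gauge.
- mill_center (a point): Bystander: the other taper-shank tool, with a broad five-tooth milling head 50 mm in diameter, 131 mm long, leaning in the other slanted rest in the same way. Point: on its axis, half-way along; z towards the milling head.
- presetter: Fixed white bench presetter: base 190 mm (x) by 350 mm (y, 75 mm to the -y side of the spindle, 275 mm to the +y side), 45 mm high, with the upright steel spindle housing (82 mm in diameter, 105 mm high), a lever round it and a camera carriage on rails. Origin: on the bench on the spindle axis. z up, y towards the carriage.
- spindle_mouth (a point): Mouth of the spindle, on its axis, level with the nose face 105 mm above the bench; axes of the presetter. 7/24 taper socket, 31 mm in diameter at the mouth, open below for the stud. Fully home, the chuck is vertical, drill up, its centre 8.5 mm above this point, the keys in its slots; turned wrongly it rides on the keys 6 mm too high.
- drive_key (a point): Middle of the top of one of the two steel drive keys on the nose, at +x; the other is opposite at -x. Each is 12 mm wide (y), 11 mm high, 19 to 30 mm from the spindle axis. The chuck's x axis must lie along the presetter's x axis, either way round; 2.5 mm to spare on each side of a key.
- clamp_lever (a joint): Clamping lever on a collar round the spindle: 0 open, turns clockwise seen from above, 1.3 rad clamped at its stop; stays where it is left, about 2 N at the knob. The hinge axis is the upright spindle axis.
- lever_knob (a point): Centre of the lever's upright black round knob, 24 mm in diameter and 45 mm tall, centre 120 mm (top 143 mm) above the bench and 110 mm from the spindle axis; a 12 mm rod carries it from below. At 0 it lies on the presetter's -y side, 5 degrees towards +x.
- optics_carriage (a joint): Carriage with camera and lamp: 0 drawn out, grows as it moves along the presetter's -y towards the spindle, 0.13 m at its stop, where camera and lamp face each other across the drill; stays where it is left, about 2 N plus a little damping.
- carriage_knob (a point): Centre of the carriage's upright black round handle, 24 mm in diameter and 60 mm tall, centre 160 mm above the bench, top 190 mm. It stands on the carriage's outer end, 54 mm behind the white upright plate (150 mm wide, top 196 mm above the bench) that carries camera and lamp.
- wafer_box: Bystander: flat wafer box 110 by 90 by 36 mm with a clear lid. Origin: centre of its underside.
- bottle: Bystander: closed white bottle, 60 mm in diameter, 150 mm high. Origin: centre of its underside.
Mind the look-alikes: they are no part of the job. What is shaped like the part that bears chuck_center but turquoise or yellow is not meant. Leave any yellow look-alike of the part that bears plug_center alone.

How it is judged (in metres and radians):
On the way, in this order (a step that is already met when the one before it is completed fails the run):
1. the dust plug lies in the tray, let go (x of plug_center in the frame of tray between -0.055 and 0.055 m and y of plug_center in the frame of tray between -0.07 and 0.07 m and z of plug_center in the frame of tray between 0 and 0.06 m and contact force between the fingers and dust_plug below 0.1 N and linear speed of dust_plug below 0.03 m/s), for 0.2 s.
2. the chuck stands fully home in the spindle, let go, with the plug in the tray (all of step 1 and horizontal distance between chuck_center and spindle_mouth below 0.0025 m and z of chuck_center in the frame of spindle_mouth between 0.006 and 0.011 m and angle between chuck_center's own z axis and vertical below 0.03 rad and contact force between the fingers and drill_chuck below 0.1 N and linear speed of drill_chuck below 0.02 m/s), for 0.2 s.
3. the clamping lever is at its stop, with the chuck home (horizontal distance between chuck_center and spindle_mouth below 0.0025 m and z of chuck_center in the frame of spindle_mouth between 0.006 and 0.011 m and angle between chuck_center's own z axis and vertical below 0.03 rad and value of joint clamp_lever above 1.2 rad), for 0.2 s.
4. the carriage is at its stop, with the lever clamped and the chuck home (all of step 3 and value of joint optics_carriage above 0.125 m), for 0.2 s.
At the end, for the whole second after the job is handed in: Plug at rest in the tray; chuck at rest in the spindle, centre within 2.5 mm of its axis and 6 to 11 mm above the mouth, tilted under 0.03 rad; both let go. Lever at 1.2 rad or more, carriage at 0.125 m or more; face mill within 25 mm, wafer box and bottle within 30 mm of their start (all of step 1 and all of step 4 and contact force between the fingers and drill_chuck below 0.1 N and linear speed of drill_chuck below 0.02 m/s); the robot touches nothing.
It fails at once if the chuck is dropped into the spindle: it falls faster than 0.4 m/s near the spindle while not held (horizontal distance between chuck_center and spindle_mouth below 0.06 m and linear speed of drill_chuck above 0.4 m/s and contact force between the fingers and drill_chuck below 0.1 N).
It fails at once if the face mill is moved by more than 25 mm (distance of mill_center from where it was at the start of the episode above 0.025 m).
It fails at once if the wafer box is moved by more than 30 mm (distance of wafer_box from where it was at the start of the episode above 0.03 m).
It fails at once if the bottle is moved by more than 30 mm (distance of bottle from where it was at the start of the episode above 0.03 m).
It also fails if it takes over 72 s, if anything falls off the work surface, if the arm or the gripper's body presses on something with over 40 N, if the wrist force passes 120 N, or if a joint passes its speed limit or range.

## Robot

A 6-joint arm with a two-finger parallel gripper is mounted at the origin on the work surface. World frame = base frame: x ahead of the robot, y to its left, z up, the work surface at z = 0. Lengths are in m, angles in degrees, forces in N, time in s.
With the tool pointing down it reaches from about 0.425 to 1.125 m from the base axis. Payload 14.9 kg.
Tool frame: the origin (TCP) lies at the very end of the fingers, on their centre line; the grasp point (between the pads) lies 19 mm behind it (arm.tcp_to_grasp is the distance from the TCP to the grasp point, in m); z points along the fingers, x is the direction in which the jaws open and shut, and the axes are right-handed (so a half turn about z gives the same grasp; the last joint's range is limited). The gripper opens to 91 mm and grips with 3 to 60 N. Pads are 32 mm wide; open, the fingers measure 118 mm over their backs; the gripper's body (76 mm by 178 mm) begins 60 mm behind the grasp point.
Start: joints at [-67.282, 21.709, 99.362, -0, 58.929, -1.908], TCP at [0.292, -0.636, 0.214] pointing down, gripper open.
Joint ranges: [-158.91, 158.91], [-42.39, 125.64], [0.06, 152.35], [-60.88, 240.88], [17.5, 164.5], [-176.32, 176.32]. Speed limits (degrees/s): [108.29, 108.29, 136.94, 180, 180, 180].

## Interface

Orientations are given as [roll, pitch, yaw] about the fixed x, y, z axes, in that order (R = Rz(yaw) Ry(pitch) Rx(roll)).
In Python, from workcell import arm gives the robot as it stands.
- The arm moves only by the tool arm_command, never from a script. Its argument "steps" is a list of rows, each a list of 4 numbers: the shift along the tool's x, y, z in m, then the turn about the tool's z in degrees. A call has 1 to 10 rows; each row shifts and turns the pose as measured when the row begins, along the tool's axes as they then stand; what a row does not reach is not made up. A row lasts 1/10 s, in which the tool goes at most 50 mm and 8.59 degrees, less where a joint would pass 70% of its speed; a pose out of reach is approached as far as the arm can. A call is refused whole if a number of a shift passes 0.05 or a number of a turn 8.59, either way. A call with a gripper value outside its range is refused whole. "hand" is the gripper command: -1 is shut, 1 is fully open, values between are in proportion, set as the call begins (left out, the last holds). The fingers move at their own pace and stop on an object; "force" is the grip in N (left out, the last holds). Time passes only in rows, so rows that do not move let the fingers close. It gives the time, the measured TCP pose, the force and the opening at its end, in the units of the state.
- arm.sense(): the state, without advancing time (a new reading comes with each control period).
- arm.grab_frame(name): name is "scene" or "top" or "wrist"; returns the picture (480x640x3 uint8, red, green, blue); there is no depth.
- arm.camera_model(name): a dict with "mtx" (3x3 intrinsics, pixels), "distortion" ([k1, k2, p1, p2, k3] as OpenCV has them; the pictures are not rectified), "R" (3x3) and "t" (3): a world point X has camera coordinates R X + t; the wrist camera has in their place "mount" (4x4, takes a point from camera to tool coordinates, whose origin is the TCP and whose axes are the tool frame's). Camera axes: x right, y down, z forward; pixel columns grow to the right and rows downward; lengths in m; the calibration is good to about 2 mm. A picture is of the moment at which its call begins: read the wrist's pose just before it. camera_model takes no time and is no camera call.
- arm.sign_off(): hands the job in, once; it reports no verdict.
The state is a dict: "time": time; "qpos": joint angles; "joint_velocities": joint speeds; "joint_efforts": joint torques, N m; "ee_pos": TCP position; "ee_rot": TCP orientation; "wrist_force": force on the tool from outside, world axes, zero at the start; "moment": the same for the moment, N m; "width": finger opening in m.
Only numpy, scipy, OpenCV 4.12 (cv2) and the standard library are available. Lean on these libraries where they do the work, as an engineer would, in place of code of your own. Each camera call takes 0.05 s, during which the arm holds its last target.

## Working session

There is one attempt and no reset: what is moved stays moved. The work goes in short steps, Python scripts to look and compute and a tool call to move; the robot and the scene stay as the last step left them, time stands still between calls to the robot, and variables do not carry over. Pictures are saved under pics/ and viewed, and the job is handed in when it is done.

Besides the shell and the picture viewer there is one more tool, called after "Emit:" as name(argument=value, ...), one argument or row to a line, values as JSON. arm_command: Moves the arm, as the interface text tells. Its arguments: {"type":"object","properties":{"steps":{"type":"array","items":{"type":"array","items":{"type":"number"}}},"hand":{"type":"number"},"force":{"type":"number"}},"required":["steps"]}

```bash
mkdir -p pics; ls; python3 - <<'E'
from workcell import arm
import cv2,json,numpy as np
s=arm.sense();print(s)
for n in("scene","top","wrist"):
    m=arm.camera_model(n);print(n,{k:np.round(np.array(v),4).tolist() for k,v in m.items()})
    cv2.imwrite(f"pics/{n}0.png",arm.grab_frame(n)[:,:,::-1])
E
```

```text
pics
{'time': 0.0, 'qpos': array([-6.72848657e+01,  2.17382207e+01,  9.93943536e+01, -2.14737242e-04,
        5.89283382e+01, -1.90713871e+00]), 'joint_velocities': array([-0.02722063, -0.05731846, -0.06917335,  0.12871019,  0.00762147,
       -0.10504432]), 'joint_efforts': array([-5.22015369e-03, -7.63729048e+01, -4.34368944e+01,  6.49140053e-02,
        4.24120808e-02, -9.03815544e-05]), 'ee_pos': array([ 0.29149934, -0.63599784,  0.2133027 ]), 'ee_rot': array([-1.79998157e+02,  6.08848832e-02, -6.53776151e+01]), 'wrist_force': array([ 0.21126234,  0.57655876, -0.2257671 ]), 'moment': array([-0.00168364, -0.01524537, -0.00342498]), 'width': 0.09084496841657096}
scene {'mtx': [[457.2606, 0.0, 321.6086], [0.0, 457.2606, 233.4721], [0.0, 0.0, 1.0]], 'distortion': [0.0018, 0.0, 0.0, 0.0, 0.0], 'R': [[0.2678, 0.9635, 0.002], [0.737, -0.2035, -0.6445], [-0.6205, 0.174, -0.7646]], 't': [-0.0285, -0.3391, 1.5447]}
top {'mtx': [[591.6269, 0.0, 321.5501], [0.0, 591.6269, 230.0622], [0.0, 0.0, 1.0]], 'distortion': [-0.1275, 0.0, 0.0, 0.0, 0.0], 'R': [[0.0002, -1.0, 0.0092], [-0.9833, -0.0019, -0.1821], [0.1821, -0.009, -0.9832]], 't': [-0.1403, 0.5603, 1.669]}
wrist {'mtx': [[362.6818, 0.0, 319.1172], [0.0, 362.6818, 241.4151], [0.0, 0.0, 1.0]], 'distortion': [0.0171, 0.0, 0.0, 0.0, 0.0], 'mount': [[1.0, -0.0004, 0.0003, -0.0007], [0.0003, 0.9616, 0.2743, -0.0766], [-0.0004, -0.2743, 0.9616, -0.1704], [0.0, 0.0, 0.0, 1.0]]}
```

View pics/scene0.png

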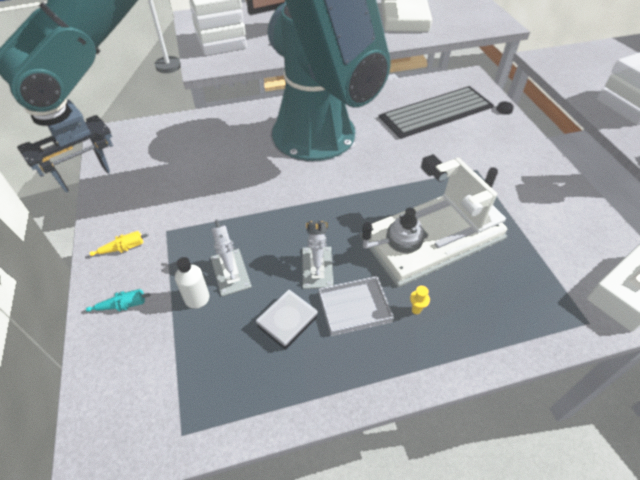

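View pics/top0.png

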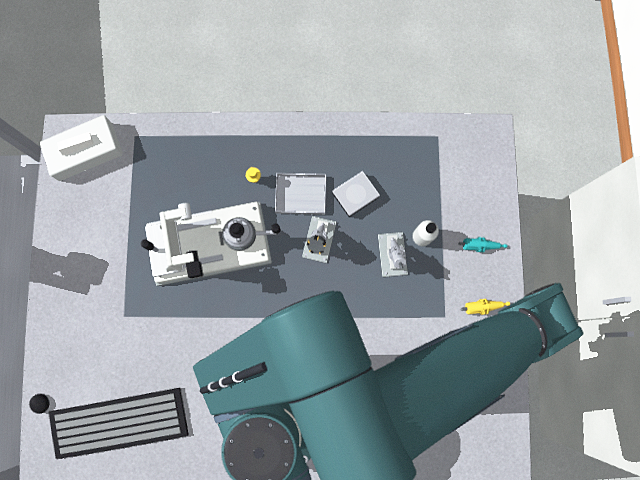

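View pics/wrist0.png

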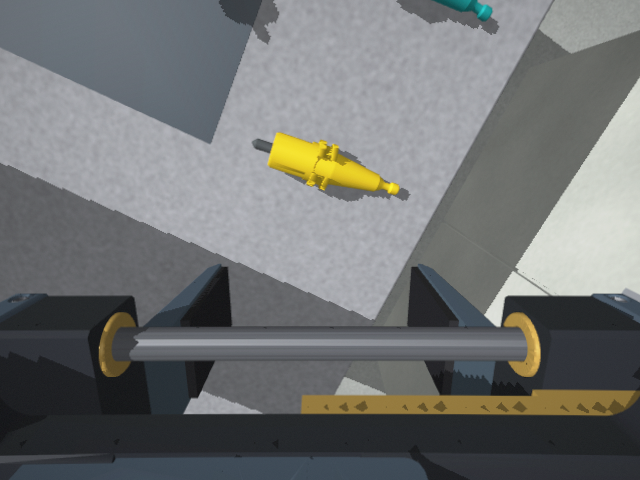

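```bash
cat > h.py <<'E'
import numpy as np,cv2
from workcell import arm
from scipy.spatial.transform import Rotation as Ro
def cam(n,s=None):
    m=arm.camera_model(n);K=np.array(m['mtx']);D=np.array(m['distortion'])
    if n=='wrist':
        M=np.array(m['mount']);T=np.eye(4);T[:3,:3]=Ro.from_euler('xyz',s['ee_rot'],degrees=True).as_matrix();T[:3,3]=s['ee_pos']
        C=T@M;R=C[:3,:3].T;t=-R@C[:3,3]
    else: R=np.array(m['R']);t=np.array(m['t'])
    return K,D,R,t
def proj(c,X):
    K,D,R,t=c;return cv2.projectPoints(np.atleast_2d(X).astype(float),cv2.Rodrigues(R)[0],t,K,D)[0][:,0]
def ray(c,p):
    K,D,R,t=c;q=cv2.undistortPoints(np.array([[p]],float),K,D)[0,0]
    d=R.T@np.array([q[0],q[1],1]);return -R.T@t,d/np.linalg.norm(d)
def onz(c,p,z):
    o,d=ray(c,p);return o+d*(z-o[2])/d[2]
def tri(obs):
    A=np.zeros((3,3));b=np.zeros(3)
    for c,p in obs:
        o,d=ray(c,p);P=np.eye(3)-np.outer(d,d);A+=P;b+=P@o
    X=np.linalg.solve(A,b);return X,[np.round(proj(c,X)[0]-p,1).tolist() for c,p in obs]
def snap(n,f):
    s=arm.sense();im=arm.grab_frame(n);cv2.imwrite(f'pics/{f}.png',im[:,:,::-1])
    import pickle;pickle.dump(s,open(f'pics/{f}.pkl','wb'));print(s['time'],s['ee_pos'],s['ee_rot']);return im,s
def load(f):
    import pickle;return pickle.load(open(f'pics/{f}.pkl','rb'))
def crop(f,x0,y0,x1,y1,k,o):
    im=cv2.imread(f'pics/{f}.png')[y0:y1,x0:x1];im=cv2.resize(im,None,fx=k,fy=k,interpolation=cv2.INTER_CUBIC)
    cv2.imwrite(f'pics/{o}.png',im)
E
python3 - <<'E'
from h import *
crop('top0',130,150,290,300,4,'c1');crop('top0',270,160,450,290,4,'c2');crop('scene0',170,190,420,350,3,'c3')
c=cam('top')
for n,p,z in(('plug',(236,229),.13),('tray',(302,193),.02),('chuckrest',(393,254),.0),('levknob',(276,229),.14),('carknob',(147,245),.19)): print(n,onz(c,p,z))
E
```

```text
plug [0.54853283 0.09879964 0.13      ]
tray [ 0.67932363 -0.08135137  0.02      ]
chuckrest [ 0.49777327 -0.35356746  0.        ]
levknob [ 0.54686983 -0.01325085  0.14      ]
carknob [0.49322453 0.32981518 0.19      ]
```

View pics/c1.png

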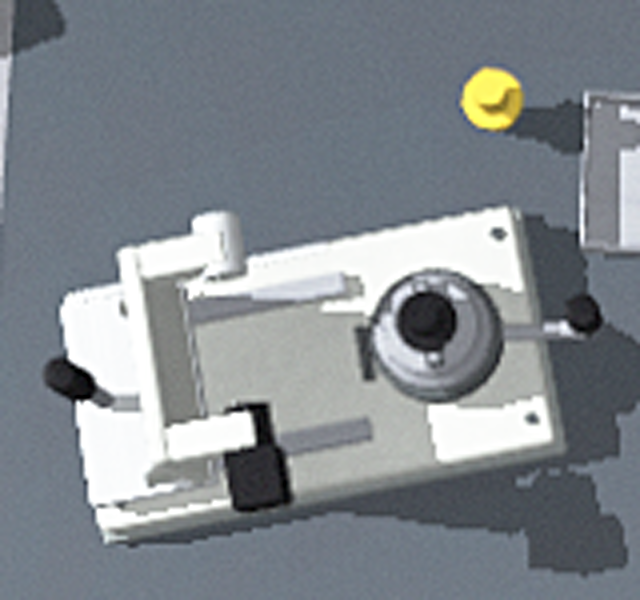

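View pics/c2.png

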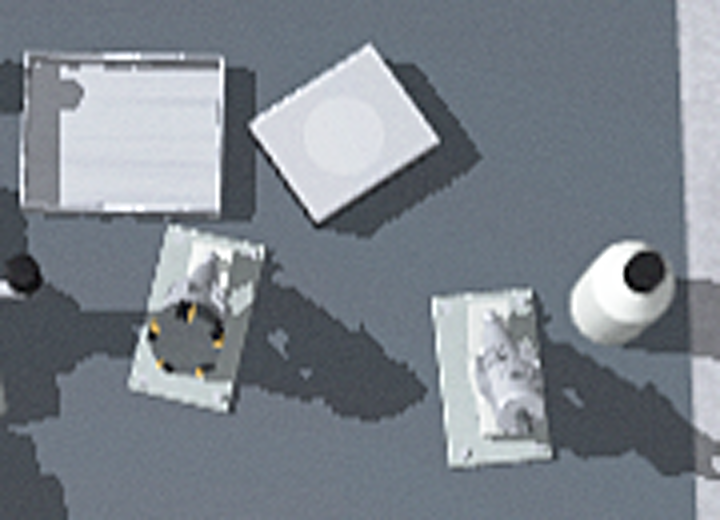

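View pics/c3.png

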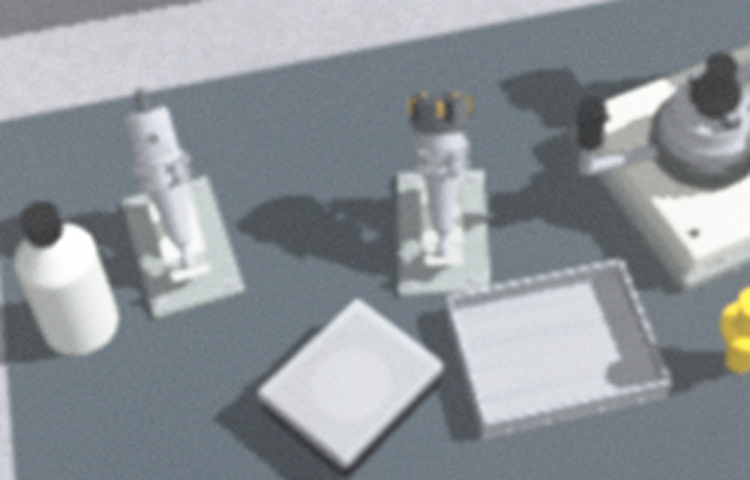

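```bash
cat >> h.py <<'E'
def plan(P,yaw,n,turn_rows=None):
    """rows (const each) to go from present pose to P,yaw in n rows; turn done first over turn_rows"""
    s=arm.sense();p=s['ee_pos'].copy();y=s['ee_rot'][2];dy=(yaw-y+180)%360-180
    m=turn_rows or n;d=(np.array(P)-p)/n;out=[]
    for i in range(n):
        a=np.radians(y);tx=np.array([np.cos(a),np.sin(a)]);ty=np.array([np.sin(a),-np.cos(a)])
        w=-dy/m if i<m else 0
        out.append([round(float(d[:2]@tx),4),round(float(d[:2]@ty),4),round(float(-d[2]),4),round(float(w),1)]);y-=w
    print(s['time'],np.round(p,4),np.round(s['ee_rot'],2),'w',round(s['width'],4));print(str(out).replace(' ',''))
E
python3 - <<'E'
from h import *
plan([.43,-.36,.30],-84,9)
E
```

```text
0.15 [ 0.2916 -0.6361  0.2135] [ 1.800e+02  4.000e-02 -6.537e+01] w 0.0912
[[-0.0215,-0.0268,-0.0096,2.1],[-0.0224,-0.026,-0.0096,2.1],[-0.0234,-0.0251,-0.0096,2.1],[-0.0242,-0.0243,-0.0096,2.1],[-0.0251,-0.0234,-0.0096,2.1],[-0.0259,-0.0225,-0.0096,2.1],[-0.0267,-0.0215,-0.0096,2.1],[-0.0275,-0.0205,-0.0096,2.1],[-0.0282,-0.0195,-0.0096,2.1]]
```

Emit:
arm_command(
  steps=[
    [-0.022, -0.027, -0.01, 2],
    [-0.022, -0.026, -0.01, 2],
    [-0.023, -0.025, -0.01, 2],
    [-0.024, -0.024, -0.01, 2],
    [-0.025, -0.023, -0.01, 2],
    [-0.026, -0.022, -0.01, 2],
    [-0.027, -0.021, -0.01, 2],
    [-0.027, -0.021, -0.01, 2],
    [-0.028, -0.02, -0.01, 2],
    [0, 0, 0, 0],
  ],
)

```text
time: 1.15
ee_pos: [0.4328, -0.3503, 0.3047]
ee_rot: [179.9, 0.3, -84.3]
wrist_force: [-0.4, -1.2, 0.1]
width: 0.0912
```

```bash
python3 - <<'E'
from h import *
snap('wrist','w1')
E
```

```text
1.15 [ 0.43278809 -0.35025535  0.30466734] [179.92738076   0.26441347 -84.29373963]
```

View pics/w1.png

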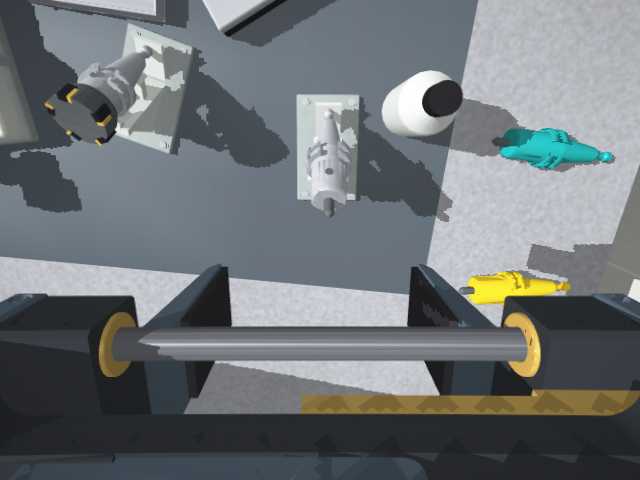

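```bash
python3 - <<'E'
from h import *
crop('w1',280,85,380,225,5,'w1c')
E
```

```text
(no output)
```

View pics/w1c.png

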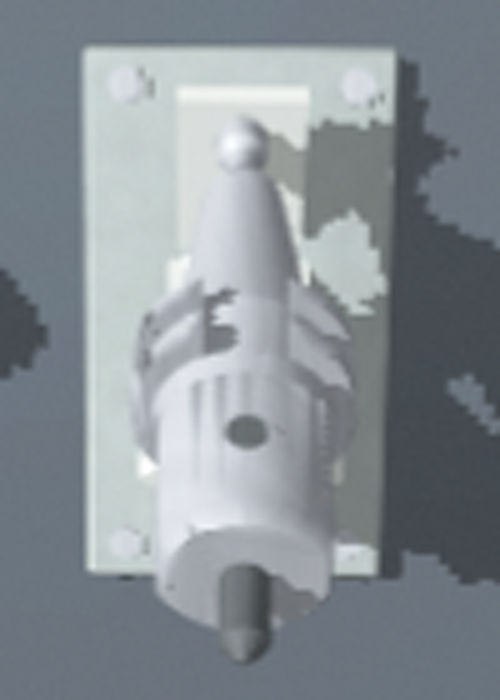

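```bash
python3 - <<'E'
from h import *
from scipy.optimize import least_squares
c=cam('wrist',load('w1'))
O=np.array([280,85])
px=lambda u,v:np.array([u,v])/5+O
obs=[(76.5,px(243,662)),(56.5,px(245,572)),(-70.5,px(242,143))]
def frame(yaw,tilt=np.radians(40)):
    cy,sy=np.cos(yaw),np.sin(yaw);Rz=np.array([[cy,-sy,0],[sy,cy,0],[0,0,1]])
    st,ct=np.sin(tilt),np.cos(tilt)
    return Rz@np.array([[ct,0,-st],[0,1,0],[st,0,ct]]) # cols x,y,z ; z=(-st,0,ct)
def f(p):
    R=frame(p[3]);r=[]
    for z,q in obs: r+=list(proj(c,p[:3]+R[:,2]*z/1000)[0]-q)
    # body edges at z=45: left/right
    for sgn,q in((1,px(157,400)),(-1,px(334,530))): pass
    return np.array(r)
s=least_squares(f,[.5,-.35,.1,.1]);print(s.x,np.degrees(s.x[3]),f(s.x))
R=frame(s.x[3]);print('body',s.x[:3]+R[:,2]*.0355,'gauge',s.x[:3]-R[:,2]*.0055)
for z,r in((56.5,19),(21,23)):
  print([proj(c,s.x[:3]+R@np.array([0,sg*r,z])/1000)[0].round(1).tolist() for sg in(1,-1)])
C=[onz(c,px(*q),.006) for q in((82,48),(395,48),(385,572),(88,572))];print(np.round(C,4))
for a,b in((0,1),(1,2),(2,3),(3,0)):
  d=C[b]-C[a];print(np.linalg.norm(d),np.degrees(np.arctan2(d[1],d[0])))
E
```

```text
[ 0.49037243 -0.35305162  0.09638774  0.08592156] 4.9229426243826815 [ 0.21039359 -0.44659359 -0.25205284  0.55266768  0.04165825 -0.10949198]
body [ 0.46763764 -0.35500985  0.12358232] gauge [ 0.49389472 -0.35274823  0.09217449]
[[308.3, 199.7], [349.2, 200.2]]
[[305.3, 172.0], [352.0, 172.7]]
[[ 0.5552 -0.3091  0.006 ]
 [ 0.5626 -0.3839  0.006 ]
 [ 0.4367 -0.3978  0.006 ]
 [ 0.429  -0.3209  0.006 ]]
0.07524066535469683 -84.35211851598059
0.12665884786102527 -173.6951888894476
0.07729076258672009 95.7277685959331
0.12675969842734522 5.377656678772165
```

```bash
python3 - <<'E'
from h import *
w=cam('wrist',load('w1'));sc=cam('scene');tp=cam('top')
q=lambda u,v:np.array([u,v])
tip=[(w,q(328.6,217.4)),(sc,q(170+140/3,190+92/3))]
stud=[(w,q(328.4,113.6)),(sc,q(170+183/3,190+262/3))]
a,r1=tri(tip);b,r2=tri(stud);print(a,r1,b,r2,np.linalg.norm(a-b),np.degrees(np.arccos((a-b)[2]/np.linalg.norm(a-b))))
print(proj(tp,[a,b]))
E
```

```text
[ 0.43641229 -0.35717703  0.13369184] [[-0.9, -0.1], [-0.4, 0.1]] [ 0.53618306 -0.35036492  0.03023198] [[0.9, 0.1], [0.4, -0.1]] 0.1438907733527125 44.02665136870643
[[400.9833687  269.19123564]
 [392.95740287 239.63026214]]
```

```bash
python3 - <<'E'
from h import *
plan([.45,.11,.37],-77,10)
E
```

```text
1.2 [ 0.4321 -0.3513  0.304 ] [179.89   0.27 -84.24] w 0.091
[[-0.0457,-0.0064,-0.0066,-0.7],[-0.0456,-0.007,-0.0066,-0.7],[-0.0455,-0.0076,-0.0066,-0.7],[-0.0454,-0.0081,-0.0066,-0.7],[-0.0453,-0.0087,-0.0066,-0.7],[-0.0452,-0.0093,-0.0066,-0.7],[-0.0451,-0.0099,-0.0066,-0.7],[-0.045,-0.0104,-0.0066,-0.7],[-0.0448,-0.011,-0.0066,-0.7],[-0.0447,-0.0116,-0.0066,-0.7]]
```

Emit:
arm_command(
  steps=[
    [-0.046, -0.006, -0.006, -0.7],
    [-0.046, -0.007, -0.006, -0.7],
    [-0.046, -0.008, -0.006, -0.7],
    [-0.046, -0.008, -0.006, -0.7],
    [-0.045, -0.009, -0.007, -0.7],
    [-0.045, -0.009, -0.007, -0.7],
    [-0.045, -0.01, -0.007, -0.7],
    [-0.045, -0.01, -0.007, -0.7],
    [-0.045, -0.011, -0.007, -0.7],
    [-0.045, -0.011, -0.007, -0.7],
  ],
)

```text
time: 2.2
ee_pos: [0.4476, 0.1168, 0.3703]
ee_rot: [179.7, 0.3, -77.5]
wrist_force: [0.6, -0.8, 0.3]
width: 0.0911
```

Emit:
arm_command(
  steps=[
    [0, 0, 0, 0],
  ],
)

```text
time: 2.3
ee_pos: [0.4479, 0.1202, 0.3709]
ee_rot: [179.7, 0.4, -77.2]
wrist_force: [-0.1, -0.5, -0.7]
width: 0.0912
```

```bash
python3 - <<'E'
from h import *
snap('wrist','w2')
E
```

```text
2.3 [0.44791325 0.12021539 0.37088158] [179.74140492   0.36805211 -77.23552892]
```

View pics/w2.png

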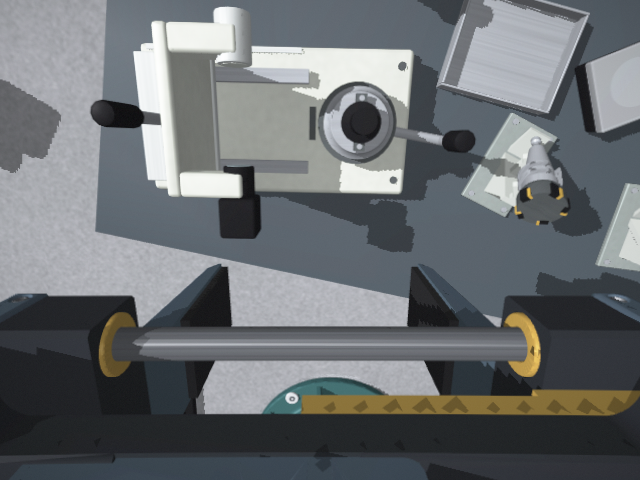

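```bash
python3 - <<'E'
from h import *
crop('w2',300,40,480,200,4,'w2c');crop('w2',80,0,320,200,3,'w2d')
E
```

```text
(no output)
```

View pics/w2c.png

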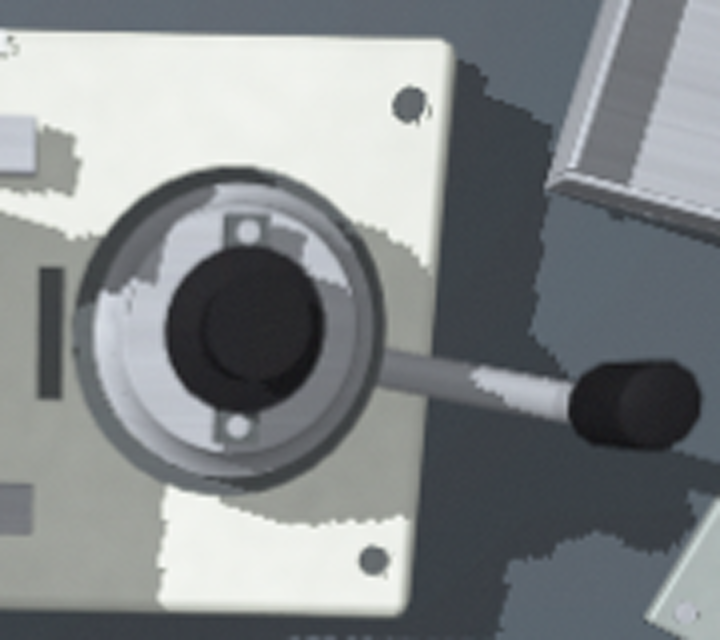

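View pics/w2d.png

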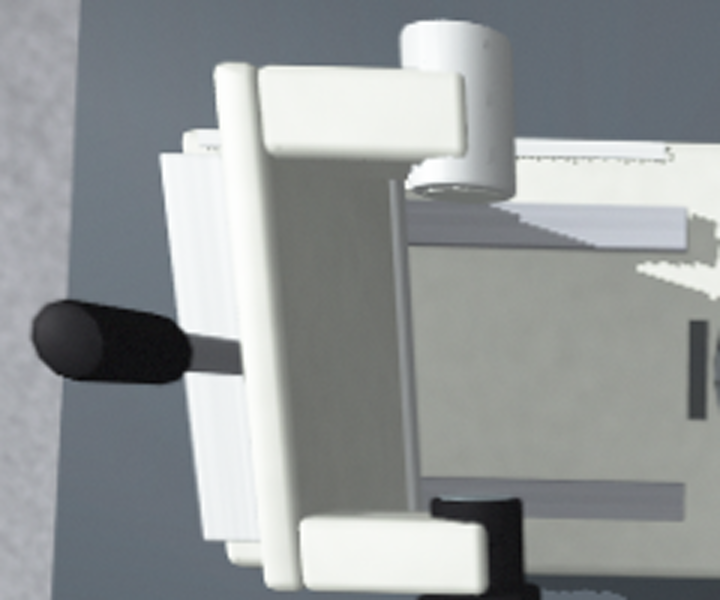

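```bash
python3 - <<'E'
from h import *
c=cam('wrist',load('w2'))
k=lambda u,v:np.array([300+u/4,40+v/4])
a=onz(c,k(247,233),.117);b=onz(c,k(237,427),.117);m=(a+b)/2;print('keys',a,b,'mid',m,np.linalg.norm(a-b),'yaw',np.degrees(np.arctan2(*(a-b)[1::-1])))
p=onz(c,k(452,42),.045);q=onz(c,k(408,613),.045);print('edge',p,q,np.linalg.norm(p-q),np.degrees(np.arctan2(*(p-q)[1::-1])))
t=onz(c,k(5,32),.045);print('long edge',np.degrees(np.arctan2(*(t-p)[1::-1]))-90)
t=onz(c,k(5,607),.045);print('long edge2',np.degrees(np.arctan2(*(t-q)[1::-1]))-90)
l=onz(c,k(660,402),.143);print('lever',l,l-m,np.linalg.norm((l-m)[:2]),np.degrees(np.arctan2(*(l-m)[1::-1])))
d=onz(c,(103.3,112.7),.19);print('car',d,d-m,np.degrees(np.arctan2(*(d-m)[1::-1]))-90)
for z in(.17,.16,.15,.155): print(z,onz(c,k(262,327),z))
# disc: centre 248? 
for z in(.13,.125,.12):
  e1=onz(c,k(165,330),z);e2=onz(c,k(325,330),z);print('disc',z,(e1+e2)/2,np.linalg.norm(e1-e2))
# tray corner
E
```

```text
keys [0.57143463 0.10257031 0.117     ] [0.52149773 0.09238433 0.117     ] mid [0.54646618 0.09747732 0.117     ] 0.05096515931996781 yaw 11.528864087348365
edge [0.64595577 0.04933229 0.045     ] [0.47448696 0.0124559  0.045     ] 0.17538934643329587 12.137264589365348
long edge 11.434994415148495
long edge2 11.923888867989746
lever [ 0.5520178  -0.01156101  0.143     ] [ 0.00555162 -0.10903833  0.026     ] 0.1091795692145935 -87.08533850518315
car [0.49887051 0.33461984 0.19      ] [-0.04759567  0.23714251  0.073     ] 11.348762394187787
0.17 [0.54571705 0.09790192 0.17      ]
0.16 [0.54631949 0.09685827 0.16      ]
0.15 [0.54692192 0.09581462 0.15      ]
0.155 [0.5466207  0.09633645 0.155     ]
disc 0.13 [0.54637975 0.09799329 0.13      ] 0.0429341816698858
disc 0.125 [0.54665971 0.09752337 0.125     ] 0.04345658124134808
disc 0.12 [0.54693967 0.09705345 0.12      ] 0.043978980812810355
```

```bash
python3 - <<'E'
from h import *
plan([.5465,.0968,.2],-78.4,6)
E
```

```text
2.35 [0.4478 0.1183 0.3703] [179.69   0.33 -77.29] w 0.0912
[[0.0071,-0.0153,0.0284,0.2],[0.0071,-0.0153,0.0284,0.2],[0.007,-0.0153,0.0284,0.2],[0.007,-0.0153,0.0284,0.2],[0.0069,-0.0154,0.0284,0.2],[0.0069,-0.0154,0.0284,0.2]]
```

Emit:
arm_command(
  steps=[
    [0.007, -0.015, 0.028, 0.2],
    [0.007, -0.015, 0.028, 0.2],
    [0.007, -0.015, 0.028, 0.2],
    [0.007, -0.015, 0.028, 0.2],
    [0.007, -0.015, 0.028, 0.2],
    [0.007, -0.015, 0.028, 0.2],
    [0, 0, 0, 0],
  ],
)

```text
time: 3.05
ee_pos: [0.5475, 0.0848, 0.1933]
ee_rot: [179.6, 0.2, -78.9]
wrist_force: [-0.3, 0.6, 0.8]
width: 0.0914
```

```bash
python3 - <<'E'
from h import *
plan([.5465,.0968,.128],-78.4,4)
E
```

```text
3.05 [0.5475 0.0848 0.1933] [179.6    0.25 -78.9 ] w 0.0914
[[-0.003,-0.0003,0.0163,-0.1],[-0.003,-0.0003,0.0163,-0.1],[-0.003,-0.0003,0.0163,-0.1],[-0.003,-0.0003,0.0163,-0.1]]
```

Emit:
arm_command(
  steps=[
    [-0.006, 0, 0.01, 0],
    [-0.006, 0, 0.01, -0.2],
    [0, 0, 0.015, 0],
    [0, 0, 0.015, 0],
    [0, 0, 0.01, 0],
    [0, 0, 0, 0],
  ],
)

```text
time: 3.65
ee_pos: [0.5437, 0.0958, 0.1311]
ee_rot: [179.7, 0.2, -78.8]
wrist_force: [0.4, 0.4, -0.1]
width: 0.0912
```

```bash
python3 - <<'E'
from h import *
plan([.5465,.0968,.128],-78.4,2)
snap('wrist','w3')
E
```

```text
3.65 [0.5437 0.0958 0.1311] [179.7    0.23 -78.76] w 0.0912
[[-0.0002,-0.0015,0.0016,-0.2],[-0.0002,-0.0015,0.0016,-0.2]]
3.65 [0.54365759 0.09583576 0.13110187] [179.70031876   0.2317874  -78.7577763 ]
```

View pics/w3.png

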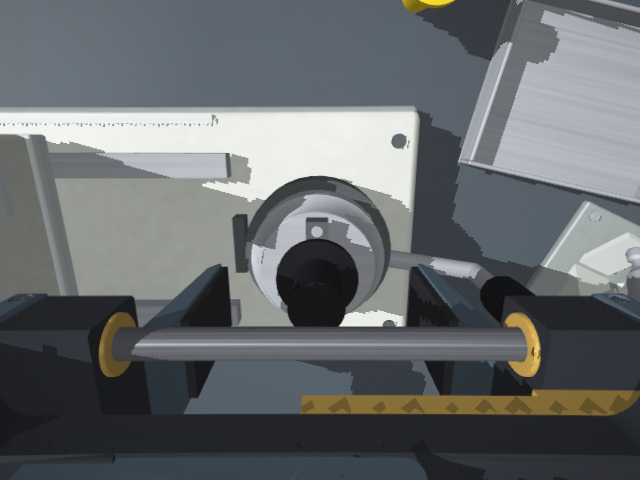

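Emit:
arm_command(
  steps=[
    [0, -0.003, 0.002, 0],
    [0, 0, 0, 0],
    [0, 0, 0, 0],
    [0, 0, 0, 0],
    [0, 0, 0, 0],
    [0, 0, 0, 0],
    [0, 0, 0, 0],
    [0, 0, 0, 0],
  ],
  hand=-1,
  force=15,
)

```text
time: 4.5
ee_pos: [0.5486, 0.0967, 0.1316]
ee_rot: [179.9, 0.2, -78.8]
wrist_force: [0.6, 0.9, -0.6]
width: 0.0298
```

Emit:
arm_command(
  steps=[
    [0, 0, 0, 0],
    [0, 0, 0, 0],
    [0, 0, 0, 0],
  ],
)

```text
time: 4.8
ee_pos: [0.5485, 0.0977, 0.1319]
ee_rot: [179.9, 0.3, -78.8]
wrist_force: [-0.4, 0.6, -1.8]
width: 0.0259
```

Emit:
arm_command(
  steps=[
    [0, 0, -0.01, 0],
    [0, 0, -0.015, 0],
    [0, 0, -0.02, 0],
    [0, 0, -0.02, 0],
    [0, 0, -0.02, 0],
    [0, 0, -0.015, 0],
    [0, 0, -0.01, 0],
    [0, 0, 0, 0],
  ],
)

```text
time: 5.6
ee_pos: [0.5491, 0.0965, 0.2537]
ee_rot: [-179.9, 0.3, -78.8]
wrist_force: [0.1, 0.4, -1.6]
width: 0.0256
```

```bash
python3 - <<'E'
from h import *
snap('wrist','w4')
c=cam('wrist',load('w2'))
for p in((587,13),(556,115),(440,83),(468,0)): print(onz(c,p,.024))
E
```

```text
5.6 [0.54905017 0.09648567 0.25368676] [-179.89049215    0.25988556  -78.80685521]
[ 0.73608455 -0.15087194  0.024     ]
[ 0.6175368  -0.16229021  0.024     ]
[ 6.22162330e-01 -3.10480198e-05  2.40000000e-02]
[ 0.71888396 -0.00378876  0.024     ]
```

View pics/w4.png

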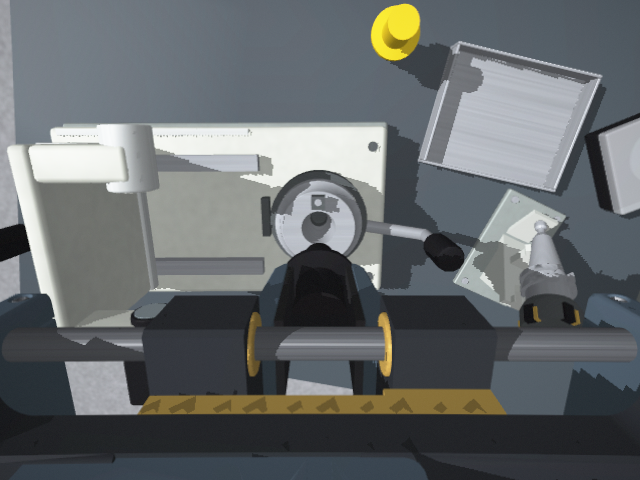

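```bash
python3 - <<'E'
from h import *
c=cam('wrist',load('w4'))
P=np.array([onz(c,p,.024) for p in((460,42),(600,73),(555,190),(420,162))]);print(P,P.mean(0))
print('mouth',onz(c,(318,222),.105), [onz(c,p,.117) for p in((318,202),)])
plan([.68,-.08,.24],-78.8,7)
E
```

```text
[[ 0.7395113  -0.00590521  0.024     ]
 [ 0.73849104 -0.15066414  0.024     ]
 [ 0.61976152 -0.15071626  0.024     ]
 [ 0.62064762  0.00127637  0.024     ]] [ 0.67960287 -0.07650231  0.024     ]
mouth [0.55249876 0.09919482 0.105     ] [array([0.5723334 , 0.10300877, 0.117     ])]
5.65 [0.5487 0.0965 0.2529] [-179.94    0.27  -78.81] w 0.0257
[[0.0284,-0.0135,0.0018,-0.0],[0.0284,-0.0135,0.0018,-0.0],[0.0284,-0.0135,0.0018,-0.0],[0.0284,-0.0135,0.0018,-0.0],[0.0284,-0.0135,0.0018,-0.0],[0.0284,-0.0135,0.0018,-0.0],[0.0284,-0.0135,0.0018,-0.0]]
```

Emit:
arm_command(
  steps=[
    [0.028, -0.013, 0, 0],
    [0.028, -0.013, 0, 0],
    [0.028, -0.013, 0, 0],
    [0.028, -0.013, 0, 0],
    [0.028, -0.013, 0, 0],
    [0.028, -0.013, 0, 0],
    [0.028, -0.013, 0, 0],
    [0, 0, 0, 0],
    [0, 0, 0, 0],
  ],
)

```text
time: 6.55
ee_pos: [0.6765, -0.0849, 0.2428]
ee_rot: [179.4, 0.5, -78.7]
wrist_force: [-0.0, 0.4, -1.1]
width: 0.0252
```

Now down to z about 0.075.

Emit:
arm_command(
  steps=[
    [-0.003, 0, 0.03, 0],
    [-0.003, -0.001, 0.03, 0],
    [0, -0.001, 0.03, 0],
    [0, 0, 0.03, 0],
    [0, 0, 0.025, 0],
    [0, 0, 0.015, 0],
    [0, 0, 0, 0],
    [0, 0, 0, 0],
  ],
)

```text
time: 7.35
ee_pos: [0.6713, -0.0721, 0.0763]
ee_rot: [179.3, 0.5, -78.5]
wrist_force: [0.7, -1.7, -0.6]
width: 0.0258
```

Emit:
arm_command(
  steps=[
    [0, 0, 0.003, 0],
    [0, 0, 0.003, 0],
    [0, 0, 0.002, 0],
    [0, 0, 0, 0],
    [0, 0, 0, 0],
  ],
)

```text
time: 7.85
ee_pos: [0.6735, -0.0722, 0.0718]
ee_rot: [179.6, 0.4, -78.5]
wrist_force: [-0.2, 0.4, -1.1]
width: 0.0255
```

Emit:
arm_command(
  steps=[
    [0, 0, 0.003, 0],
    [0, 0, 0.002, 0],
    [0, 0, 0, 0],
    [0, 0, 0, 0],
  ],
)

```text
time: 8.25
ee_pos: [0.674, -0.0723, 0.0672]
ee_rot: [179.6, 0.4, -78.5]
wrist_force: [-1.2, 0.2, 1.1]
width: 0.0258
```

Emit:
arm_command(
  steps=[
    [0, 0, 0, 0],
    [0, 0, 0, 0],
    [0, 0, 0, 0],
    [0, 0, 0, 0],
    [0, 0, 0, 0],
    [0, 0, 0, 0],
    [0, 0, 0, 0],
  ],
  hand=1,
)

```text
time: 8.95
ee_pos: [0.6738, -0.0723, 0.0668]
ee_rot: [179.6, 0.4, -78.5]
wrist_force: [-0.2, -0.2, 1.1]
width: 0.0789
```

Emit:
arm_command(
  steps=[
    [0, 0, -0.02, 0],
    [0, 0, -0.03, 0],
    [0, 0, -0.04, 0],
    [0, 0, -0.04, 0],
    [0, 0, -0.04, 0],
    [0, 0, -0.04, 0],
    [0, 0, -0.03, 0],
  ],
)

```text
time: 9.65
ee_pos: [0.6731, -0.0734, 0.3102]
ee_rot: [179.1, 0.6, -78.5]
wrist_force: [0.2, -0.1, 0.3]
width: 0.0914
```

```bash
python3 - <<'E'
from h import *
snap('scene','s5')
snap('top','t5')
crop('s5',200,180,460,360,3,'s5c')
plan([.44,-.335,.26],-84.4,9)
E
```

```text
9.65 [ 0.67307365 -0.0733699   0.31023791] [179.07455612   0.59321604 -78.53096351]
9.7 [ 0.67493043 -0.07361241  0.31535908] [179.38276705   0.48397604 -78.52467569]
9.75 [ 0.6747 -0.0736  0.3127] [179.36   0.49 -78.53] w 0.0911
[[0.0233,0.0313,0.0059,0.7],[0.0236,0.0311,0.0059,0.7],[0.024,0.0308,0.0059,0.7],[0.0243,0.0305,0.0059,0.7],[0.0247,0.0302,0.0059,0.7],[0.025,0.03,0.0059,0.7],[0.0254,0.0297,0.0059,0.7],[0.0257,0.0294,0.0059,0.7],[0.026,0.0291,0.0059,0.7]]
```

View pics/s5c.png

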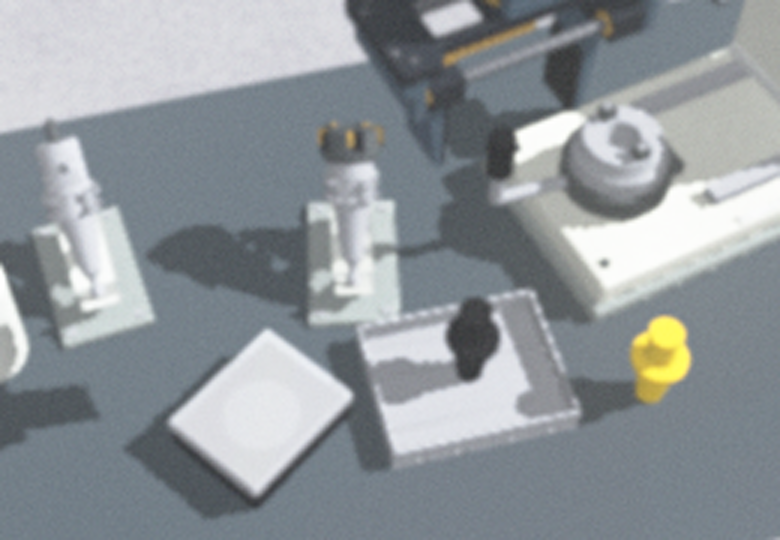

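Emit:
arm_command(
  steps=[
    [0.02, 0.034, 0.005, 0.6],
    [0.02, 0.034, 0.006, 0.6],
    [0.02, 0.034, 0.006, 0.6],
    [0.02, 0.034, 0.008, 0.6],
    [0.021, 0.034, 0.008, 0.6],
    [0.021, 0.033, 0.01, 0.6],
    [0.021, 0.033, 0.01, 0.6],
    [0.021, 0.033, 0.01, 0.6],
    [0.021, 0.032, 0.01, 0.6],
    [0, 0, 0, 0],
  ],
)

```text
time: 10.75
ee_pos: [0.3938, -0.3082, 0.2336]
ee_rot: [179.2, 0.6, -84.0]
wrist_force: [-0.1, 0.1, 0.1]
width: 0.0913
```

Emit:
arm_command(
  steps=[
    [0, 0, 0, 0],
  ],
)

```text
time: 10.85
ee_pos: [0.3932, -0.3084, 0.2332]
ee_rot: [179.2, 0.6, -84.1]
wrist_force: [0.1, -0.9, 0.5]
width: 0.0909
```

```bash
python3 - <<'E'
from h import *
snap('wrist','w6')
E
```

```text
10.85 [ 0.39321483 -0.30835704  0.23318319] [179.2165168    0.59390018 -84.05136044]
```

View pics/w6.png

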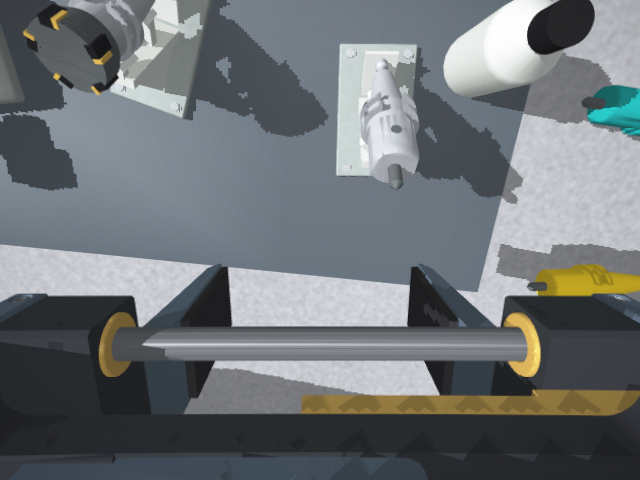

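```bash
python3 - <<'E'
from h import *
crop('w6',325,30,435,200,4,'w6c')
E
```

```text
(no output)
```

View pics/w6c.png

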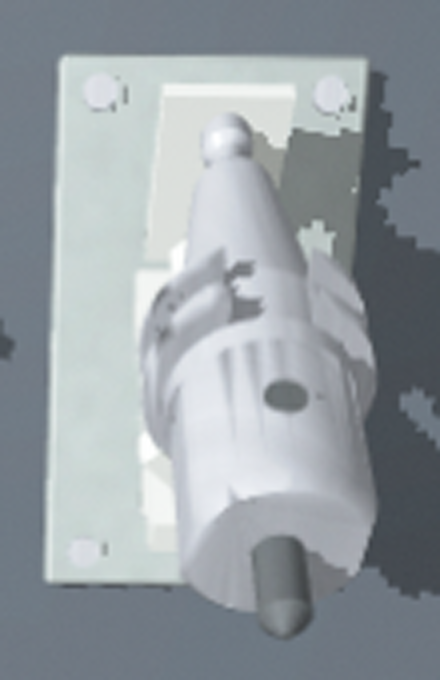

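```bash
python3 - <<'E'
from h import *
from scipy.optimize import least_squares
w=cam('wrist',load('w1'));v=cam('wrist',load('w6'))
A=lambda x,y:np.array([280+x/5,85+y/5]);B=lambda x,y:np.array([325+x/4,30+y/4])
P={}
for n,a,b in(('tip',(243,660),(288,636)),('stud',(242,143),(225,135)),('hole',(248,432),(286,396)),('drillbase',(245,572),(279,548)),('plateFL',(82,48),(60,58)),('plateFR',(395,48),(368,60)),('NL',(88,572),(45,580)),('backTopL',(177,90),(161,86)),('backTopR',(308,90),(295,88))):
    P[n],r=tri([(w,A(*a)),(v,B(*b))]);print(n,P[n].round(4),r)
d=P['tip']-P['stud'];print(np.linalg.norm(d),np.degrees(np.arccos(d[2]/np.linalg.norm(d))),np.degrees(np.arctan2(-d[1],-d[0])))
# fit with model
tp=cam('top');sc=cam('scene')
obs=[(w,76,A(243,660)),(w,56.5,A(245,572)),(w,-70.5,A(242,143)),(v,76,B(288,636)),(v,56.5,B(279,548)),(v,-70.5,B(225,135))]
def fr(yaw,t):
    cy,sy=np.cos(yaw),np.sin(yaw);st,ct=np.sin(t),np.cos(t)
    return np.array([[cy,-sy,0],[sy,cy,0],[0,0,1]])@np.array([[ct,0,-st],[0,1,0],[st,0,ct]])
def f(p,t=np.radians(40)):
    R=fr(p[3],p[4] if len(p)>4 else t);return np.concatenate([proj(c,p[:3]+R[:,2]*z/1000)[0]-q for c,z,q in obs])
for x0 in([.49,-.35,.09,.1],[.49,-.35,.09,.1,.7]):
    s=least_squares(f,x0);p=s.x;R=fr(p[3],p[4] if len(p)>4 else np.radians(40));print(p.round(4),np.degrees(p[3:]),s.fun.round(1));print('body+8',p[:3]+R[:,2]*.0435)
E
```

```text
tip [ 0.4393 -0.3575  0.1463] [[0.1, 0.2], [-0.1, -0.3]]
stud [ 0.5362 -0.3487  0.0364] [[-0.4, -0.5], [0.4, 0.6]]
hole [ 0.4793 -0.3545  0.1267] [[-0.1, -0.2], [0.1, 0.2]]
drillbase [ 0.453  -0.3568  0.13  ] [[0.1, 0.1], [-0.1, -0.2]]
plateFL [ 0.555  -0.3093  0.0064] [[0.2, 0.2], [-0.2, -0.2]]
plateFR [ 0.5625 -0.3843  0.004 ] [[0.2, 0.3], [-0.2, -0.3]]
NL [ 0.4293 -0.3208  0.0063] [[-0.1, -0.2], [0.1, 0.2]]
backTopL [ 0.5462 -0.333   0.0302] [[-0.2, -0.2], [0.2, 0.2]]
backTopR [ 0.5487 -0.3631  0.032 ] [[0.1, 0.1], [-0.1, -0.1]]
0.14675940888883127 41.52855520125245 5.188495376345603
[ 0.4898 -0.3523  0.0954  0.0864] [4.94845002] [-0.7 -0.2 -1.2  0.9 -0.7  0.4  0.9 -1.5  0.4 -0.1  0.6  1.1]
body+8 [ 0.46195684 -0.35467642  0.12877215]
[ 0.4899 -0.353   0.0893  0.0927  0.7244] [ 5.31338803 41.50746037] [ 0.2 -0.3 -0.3  0.8 -0.4 -0.6  0.2 -0.8 -0.2  0.6  0.4  0.4]
body+8 [ 0.46118103 -0.35567154  0.12185641]
```

```bash
python3 - <<'E'
from h import *
plan([.4615,-.3555,.18],-84.6,5)
E
```

```text
10.9 [ 0.3933 -0.3081  0.2331] [179.2    0.6  -84.01] w 0.0911
[[0.0109,-0.0126,0.0106,0.1],[0.0108,-0.0126,0.0106,0.1],[0.0108,-0.0126,0.0106,0.1],[0.0108,-0.0126,0.0106,0.1],[0.0108,-0.0127,0.0106,0.1]]
```

Emit:
arm_command(
  steps=[
    [0.011, -0.013, 0.01, 0.1],
    [0.011, -0.013, 0.01, 0.1],
    [0.011, -0.012, 0.01, 0.1],
    [0.01, -0.012, 0.01, 0.1],
    [0.01, -0.012, 0.01, 0.1],
    [0, 0, 0, 0],
    [0, 0, 0, 0],
  ],
)

```text
time: 11.6
ee_pos: [0.4685, -0.3508, 0.1806]
ee_rot: [179.3, 0.5, -84.0]
wrist_force: [0.6, -0.9, 0.0]
width: 0.0914
```

```bash
python3 - <<'E'
from h import *
plan([.4615,-.3555,.1045],-84.6,5)
snap('wrist','w7')
E
```

```text
11.6 [ 0.4685 -0.3508  0.1806] [179.31   0.52 -84.01] w 0.0914
[[0.0008,0.0015,0.0152,0.1],[0.0008,0.0015,0.0152,0.1],[0.0008,0.0015,0.0152,0.1],[0.0008,0.0015,0.0152,0.1],[0.0008,0.0015,0.0152,0.1]]
11.6 [ 0.46849395 -0.35075822  0.18057794] [179.30665125   0.52474035 -84.01083348]
```

View pics/w7.png

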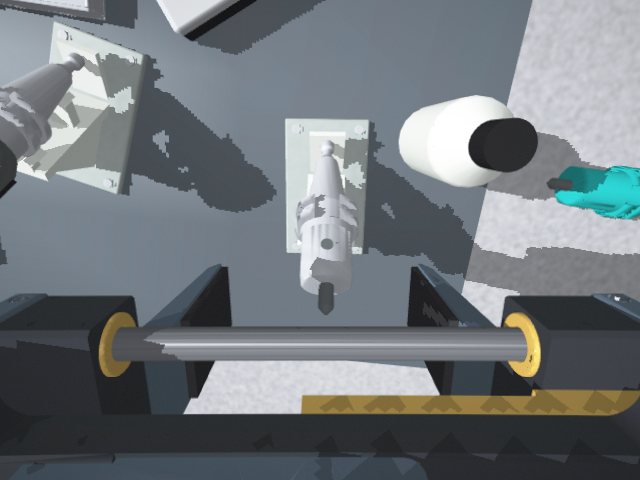

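```bash
python3 - <<'E'
from h import *
c=cam('wrist',load('w7'))
y=np.radians(5.3);t=np.radians(40.8);a=np.array([-np.sin(t)*np.cos(y),-np.sin(t)*np.sin(y),np.cos(t)])
C=np.array([.4899,-.353,.0915])
for z in(.0765,.0565,-.0705): print(proj(c,C+a*z))
crop('w7',280,110,380,320,3,'w7c')
E
```

```text
[[326.26117196 315.62326277]]
[[326.37723892 286.01315448]]
[[326.9433401  147.34009296]]
```

View pics/w7c.png

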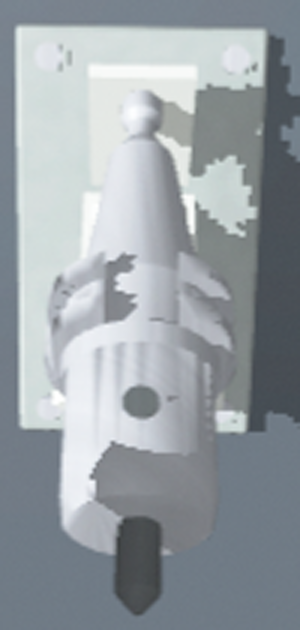

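Emit:
arm_command(
  steps=[
    [0.002, 0.003, 0.015, 0.2],
    [0.002, 0.003, 0.015, 0.2],
    [0, 0, 0.015, 0.2],
    [0, 0, 0.012, 0],
    [0, 0, 0.008, 0],
    [0, 0, 0, 0],
    [0, 0, 0, 0],
  ],
)

```text
time: 12.35
ee_pos: [0.4599, -0.3538, 0.1101]
ee_rot: [179.3, 0.5, -84.7]
wrist_force: [0.2, -0.2, 0.5]
width: 0.0908
```

```bash
python3 - <<'E'
from h import *
plan([.4615,-.3555,.1045],-84.6,1)
E
```

```text
12.35 [ 0.4599 -0.3538  0.1101] [179.28   0.54 -84.66] w 0.0908
[[0.0019,-0.0014,0.0056,-0.1]]
```

Emit:
arm_command(
  steps=[
    [0.002, -0.001, 0.005, 0],
    [0, 0, 0, 0],
    [0, 0, 0, 0],
    [0, 0, 0, 0],
    [0, 0, 0, 0],
    [0, 0, 0, 0],
    [0, 0, 0, 0],
    [0, 0, 0, 0],
    [0, 0, 0, 0],
  ],
  hand=-1,
  force=8,
)

```text
time: 13.25
ee_pos: [0.4622, -0.3562, 0.1065]
ee_rot: [179.4, 0.5, -84.7]
wrist_force: [0.3, 1.3, -0.2]
width: 0.0341
```

```bash
python3 - <<'E'
from h import *
print(arm.sense()['moment']);snap('wrist','w8')
E
```

```text
[ 0.27021476 -0.06807392  0.05341644]
13.25 [ 0.46219527 -0.35620286  0.10651155] [179.39199676   0.45641295 -84.650393  ]
```

View pics/w8.png

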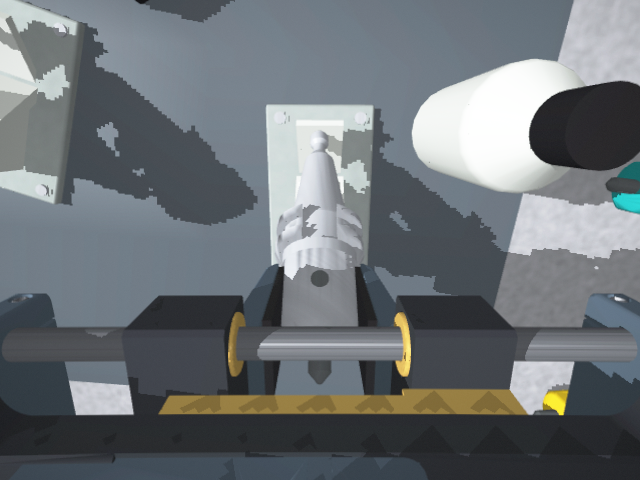

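Emit:
arm_command(
  steps=[
    [0, 0, -0.006, 0],
    [0, 0, -0.008, 0],
    [0, 0, -0.008, 0],
    [0, 0, -0.008, 0],
    [0, 0, 0, 0],
    [0, 0, 0, 0],
  ],
)

```text
time: 13.9
ee_pos: [0.462, -0.3563, 0.139]
ee_rot: [179.3, 0.5, -84.6]
wrist_force: [0.1, -0.2, -4.2]
width: 0.034
```

```bash
python3 - <<'E'
from h import *
snap('wrist','w9')
crop('w9',220,60,420,400,2,'w9c')
E
```

```text
13.9 [ 0.46196526 -0.35632099  0.13895997] [179.34403405   0.46396638 -84.64875234]
```

View pics/w9c.png

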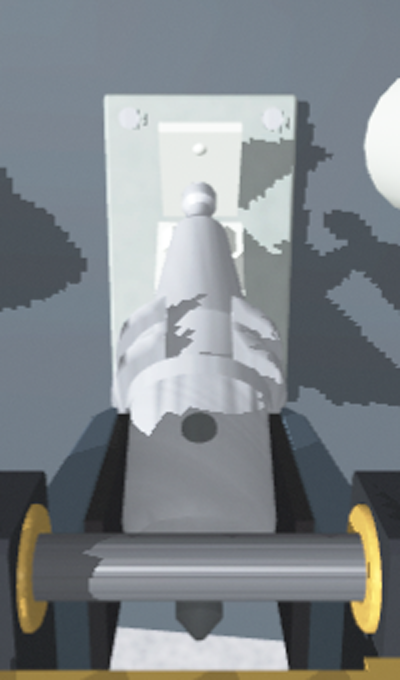

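```bash
cat >> h.py <<'E'
def tilt(row,L=.114,off=0.):
    m=arm.camera_model('wrist');M=np.linalg.inv(np.array(m['mount']))
    th=np.radians(np.arange(-10,60,.25));X=np.stack([0*th,-L*np.sin(th)+off,-.019+L*np.cos(th),0*th+1])
    Y=(M@X)[:3].T;p=cv2.projectPoints(Y,np.zeros(3),np.zeros(3),np.array(m['mtx']),np.array(m['distortion']))[0][:,0]
    i=np.argmin(abs(p[:,1]-row));return np.degrees(th[i]),p[i]
E
python3 - <<'E'
from h import *
for r in(138,157): print([tilt(r,L,o) for L in(.110,.114,.118) for o in(0,)])
E
```

```text
[(np.float64(44.0), array([319.43490509, 137.84304947])), (np.float64(42.0), array([319.42532915, 138.06261649])), (np.float64(40.25), array([319.41659215, 138.12034125]))]
[(np.float64(36.0), array([319.41873672, 156.82463881])), (np.float64(34.25), array([319.41059031, 157.19908014])), (np.float64(32.75), array([319.40311302, 157.31331351]))]
```

Emit:
arm_command(
  steps=[
    [0, 0, -0.01, 0],
    [0, 0, -0.02, 0],
    [0, 0, -0.03, 0],
    [0, 0, -0.03, 0],
    [0, 0, -0.03, 0],
    [0, 0, -0.02, 0],
    [0, 0, 0, 0],
  ],
  force=14,
)

```text
time: 14.65
ee_pos: [0.4627, -0.3565, 0.2854]
ee_rot: [179.2, 0.6, -84.7]
wrist_force: [-0.6, 1.5, -4.4]
width: 0.0341
```

```bash
python3 - <<'E'
from h import *
plan([.465,.081,.28],-78.4,15)
E
```

```text
14.65 [ 0.4627 -0.3565  0.2854] [179.2    0.61 -84.65] w 0.0341
[[-0.029,-0.0029,0.0004,-0.4],[-0.029,-0.0031,0.0004,-0.4],[-0.029,-0.0033,0.0004,-0.4],[-0.029,-0.0035,0.0004,-0.4],[-0.0289,-0.0037,0.0004,-0.4],[-0.0289,-0.0039,0.0004,-0.4],[-0.0289,-0.0041,0.0004,-0.4],[-0.0288,-0.0043,0.0004,-0.4],[-0.0288,-0.0046,0.0004,-0.4],[-0.0288,-0.0048,0.0004,-0.4],[-0.0287,-0.005,0.0004,-0.4],[-0.0287,-0.0052,0.0004,-0.4],[-0.0287,-0.0054,0.0004,-0.4],[-0.0286,-0.0056,0.0004,-0.4],[-0.0286,-0.0058,0.0004,-0.4]]
```

Emit:
arm_command(
  steps=[
    [-0.015, -0.001, 0, -0.4],
    [-0.025, -0.003, 0, -0.4],
    [-0.03, -0.003, 0, -0.4],
    [-0.03, -0.003, 0, -0.4],
    [-0.03, -0.004, 0, -0.4],
    [-0.03, -0.004, 0, -0.4],
    [-0.03, -0.004, 0, -0.4],
    [-0.03, -0.004, 0, -0.4],
    [-0.03, -0.005, 0, -0.4],
    [-0.03, -0.005, 0, -0.4],
  ],
)

```text
time: 15.65
ee_pos: [0.4534, -0.0581, 0.2757]
ee_rot: [178.4, 1.3, -80.6]
wrist_force: [1.2, -0.4, -4.9]
width: 0.0341
```

Emit:
arm_command(
  steps=[
    [-0.03, -0.005, 0, -0.4],
    [-0.03, -0.005, 0, -0.4],
    [-0.03, -0.005, 0, -0.4],
    [-0.03, -0.005, 0, -0.4],
    [-0.03, -0.006, 0, -0.4],
    [-0.02, -0.006, 0, -0.4],
    [0, 0, 0, 0],
    [0, 0, 0, 0],
  ],
)

```text
time: 16.45
ee_pos: [0.4422, 0.1279, 0.2679]
ee_rot: [177.6, 1.5, -77.7]
wrist_force: [0.7, -0.2, -5.3]
width: 0.034
```

```bash
python3 - <<'E'
from h import *
snap('wrist','w10');plan([.465,.081,.28],-78.4,2)
E
```

```text
16.45 [0.44223918 0.12791933 0.26789454] [177.55649926   1.49774086 -77.71174965]
16.5 [0.4423 0.1277 0.2679] [177.55   1.51 -77.75] w 0.0339
[[0.0252,-0.0062,-0.0061,0.3],[0.0252,-0.0063,-0.0061,0.3]]
```

View pics/w10.png

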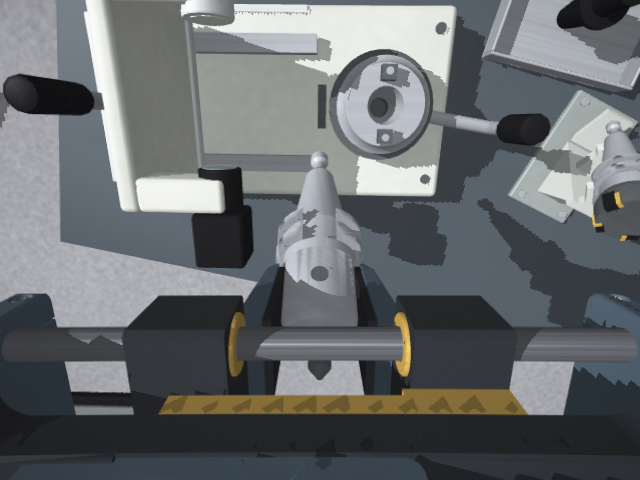

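Emit:
arm_command(
  steps=[
    [0.025, -0.003, -0.006, 0.3],
    [0.025, -0.003, -0.006, 0.3],
    [0, 0, 0, 0],
    [0, 0, 0, 0],
  ],
)

```text
time: 16.9
ee_pos: [0.4576, 0.0762, 0.2766]
ee_rot: [177.4, 1.5, -78.5]
wrist_force: [-0.6, -0.1, -4.5]
width: 0.0335
```

```bash
python3 - <<'E'
from h import *
s=arm.sense();print(s['ee_pos'],s['ee_rot'],s['qpos'],tilt(160))
E
```

```text
[0.45759139 0.07615086 0.27657249] [177.35226615   1.48209733 -78.50637922] [  5.86506183  -3.75530636 122.05597476   1.34487789  64.48640526
  83.72836695] (np.float64(33.25), array([319.59044929, 159.74239863]))
```

```bash
python3 - <<'E'
from h import *
c=cam('wrist',load('w10'))
crop('w10',320,40,440,170,5,'w10c')
print([onz(c,p,.117) for p in((389,71),(385,136))],onz(c,(320,161),.2))
s=arm.sense();R=Ro.from_euler('xyz',s['ee_rot'],degrees=True).as_matrix()
t=np.radians(33.25);a=R@np.array([0,-np.sin(t),np.cos(t)]);S=s['ee_pos']+R@np.array([0,0,-.019])+.12*a
y=np.radians(11.6);x=np.array([np.cos(y),np.sin(y),0]);sp=np.array([.5465,.0975,0])
print('S',S,'axis tilt',np.degrees(np.arccos(-a[2])))
for z in(.135,.097): 
  W=sp+.005*x+[0,0,z]-S;print(z,W,'tool',R.T@W)
E
```

```text
[array([0.57122974, 0.10365351, 0.117     ]), array([0.52300154, 0.09339523, 0.117     ])] [0.50005833 0.1420814  0.2       ]
S [0.51788103 0.09063512 0.19229378] axis tilt 30.634659049945107
0.135 [ 0.03351685  0.00787027 -0.05729378] tool [ 0.00044831 -0.03702326  0.05565047]
0.097 [ 0.03351685  0.00787027 -0.09529378] tool [ 0.00143116 -0.03877809  0.0935972 ]
```

View pics/w10c.png

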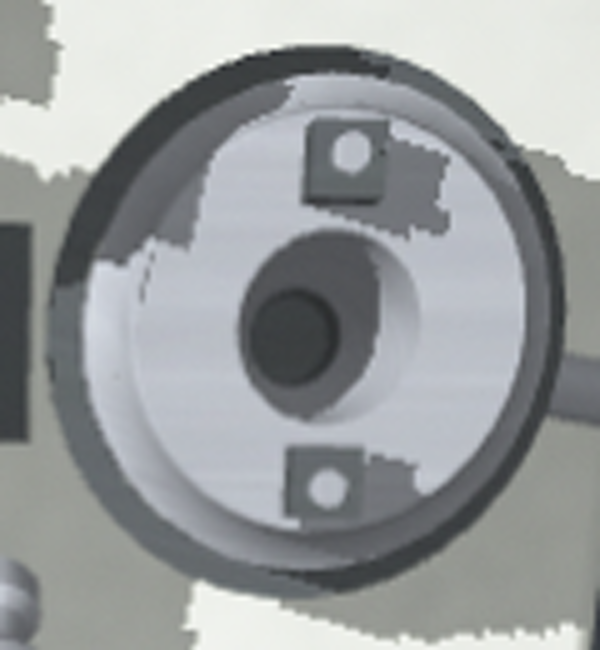

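Emit:
arm_command(
  steps=[
    [0, -0.006, 0.007, 0],
    [0, -0.006, 0.01, 0],
    [0, -0.007, 0.01, 0],
    [0, -0.006, 0.01, 0],
    [0, -0.006, 0.01, 0],
    [0, -0.006, 0.008, 0],
    [0, 0, 0, 0],
    [0, 0, 0, 0],
  ],
)

```text
time: 17.7
ee_pos: [0.4924, 0.0863, 0.2121]
ee_rot: [177.1, 1.5, -78.5]
wrist_force: [-0.6, 0.3, -3.9]
width: 0.0335
```

```bash
cat >> h.py <<'E'
SP=np.array([.5467,.0978,0]);PY=np.radians(11.6);PX=np.array([np.cos(PY),np.sin(PY),0]);PYv=np.array([-np.sin(PY),np.cos(PY),0])
def Sinfo(td,targets=()):
    s=arm.sense();R=Ro.from_euler('xyz',s['ee_rot'],degrees=True).as_matrix()
    t=np.radians(td);a=R@np.array([0,-np.sin(t),np.cos(t)]);S=s['ee_pos']+R@np.array([0,0,-.019])+.12*a
    d=S-SP;print(s['time'],'ee',s['ee_pos'].round(4),s['ee_rot'].round(2),'S rel spindle px,py,z',(d@PX).round(4),(d@PYv).round(4),S[2].round(4),'F',s['wrist_force'].round(1),'w',round(s['width'],4))
    print('axis comps px,py',np.degrees(np.arcsin([-a@PX,-a@PYv])).round(2))
    g=s['ee_pos']+R@np.array([0,0,-.019])-SP;print('grip rel',(g@PX).round(4),(g@PYv).round(4),g[2].round(4))
    for px,py,z in targets: print((px,py,z),'tool',(R.T@(SP+px*PX+py*PYv+[0,0,z]-S)).round(4))
E
python3 - <<'E'
from h import *
snap('wrist','w11');Sinfo(33.25,[(.005,0,.097)])
E
```

```text
17.7 [0.49244333 0.08626386 0.21209816] [177.12489846   1.51351259 -78.45043086]
17.75 ee [0.4924 0.0863 0.2122] [177.14   1.51 -78.45] S rel spindle px,py,z 0.0061 0.0018 0.1277 F [-1.  -0.1 -4.7] w 0.0341
axis comps px,py [-30.39  -1.28]
grip rel -0.0546 -0.0009 0.2311
(0.005, 0, 0.097) tool [ 0.0026 -0.0004  0.0306]
```

View pics/w11.png

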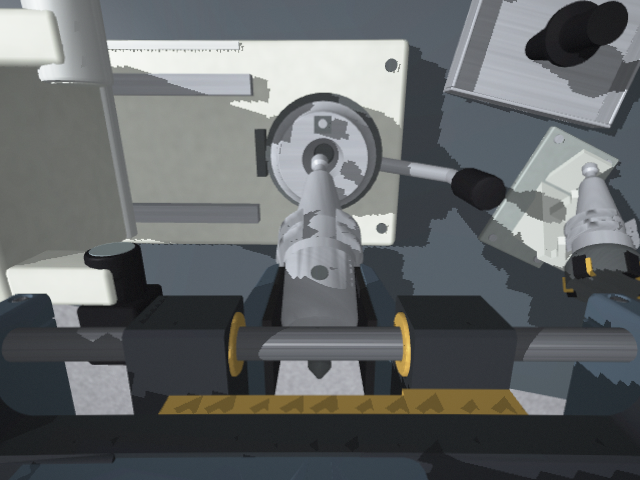

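Emit:
arm_command(
  steps=[
    [0.001, 0, 0.007, 0],
    [0.001, 0, 0.008, 0],
    [0, 0, 0.008, 0],
    [0, 0, 0.006, 0],
    [0, 0, 0, 0],
    [0, 0, 0, 0],
  ],
)

```text
time: 18.35
ee_pos: [0.4922, 0.0846, 0.1821]
ee_rot: [177.4, 1.5, -78.5]
wrist_force: [0.9, 0.7, -2.3]
width: 0.0339
```

```bash
python3 - <<'E'
from h import *
Sinfo(33.25,[(.005,0,.097)]);snap('wrist','w12')
E
```

```text
18.35 ee [0.4922 0.0846 0.1821] [177.38   1.5  -78.47] S rel spindle px,py,z 0.006 0.0001 0.0979 F [ 0.9  0.7 -2.3] w 0.0339
axis comps px,py [-30.63  -1.25]
grip rel -0.0551 -0.0025 0.2011
(0.005, 0, 0.097) tool [0.0002 0.001  0.0009]
18.35 [0.49222893 0.08459822 0.18213353] [177.3771653    1.49553326 -78.46727127]
```

View pics/w12.png

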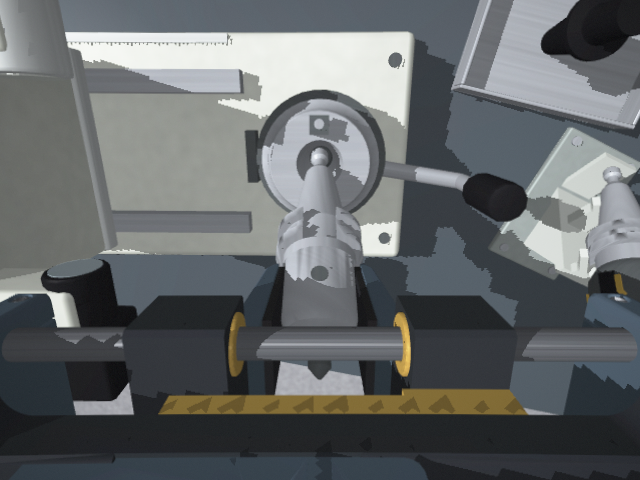

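Emit:
arm_command(
  steps=[
    [0, -0.005, -0.001, 0],
    [0, -0.005, -0.002, 0],
    [0, -0.005, -0.002, 0],
    [0, -0.005, -0.002, 0],
    [0, -0.005, -0.002, 0],
    [0, 0, 0, 0],
  ],
)

```text
time: 19.0
ee_pos: [0.5188, 0.0899, 0.191]
ee_rot: [177.3, 1.5, -78.5]
wrist_force: [-1.2, -0.9, -4.2]
width: 0.0336
```

```bash
python3 - <<'E'
from h import *
Sinfo(33.25,[]);snap('wrist','w13')
E
```

```text
19.0 ee [0.5188 0.0899 0.191 ] [177.27   1.5  -78.46] S rel spindle px,py,z 0.0329 -0.0 0.1067 F [-1.2 -0.9 -4.2] w 0.0336
axis comps px,py [-30.52  -1.26]
grip rel -0.028 -0.0027 0.21
19.0 [0.51883065 0.08987348 0.19103644] [177.26653086   1.49802791 -78.45677957]
```

View pics/w13.png

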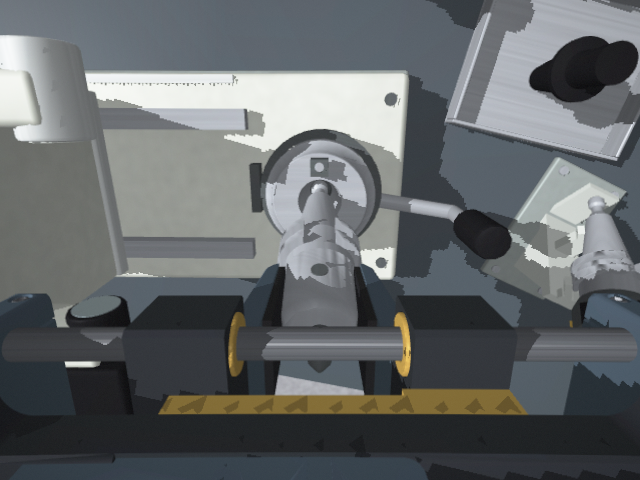

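```bash
python3 - <<'E'
from h import *
t=tilt(188)[0];print(t);Sinfo(t,[(.009,0,.09)])
crop('w13',240,120,400,300,4,'w13c')
E
```

```text
21.75
19.05 ee [0.5185 0.0898 0.1909] [177.26   1.5  -78.46] S rel spindle px,py,z 0.0108 0.0003 0.0964 F [ 0.4  0.1 -4.7] w 0.0341
axis comps px,py [-19.01  -1.4 ]
grip rel -0.0283 -0.0027 0.2098
(0.009, 0, 0.09) tool [0.0004 0.0014 0.0065]
```

View pics/w13c.png

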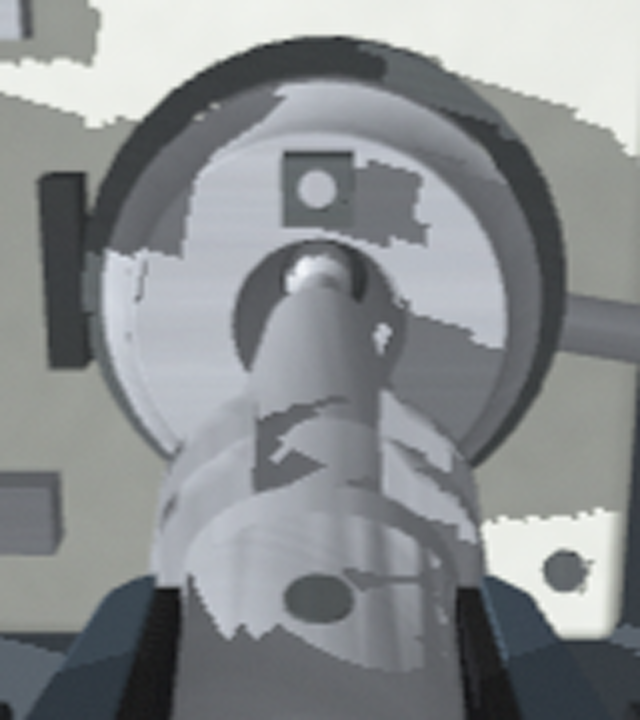

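Emit:
arm_command(
  steps=[
    [0, 0, 0.004, 0],
    [0, -0.003, 0.003, 0],
    [0, -0.005, 0, 0],
    [0, -0.005, 0, 0],
    [0, -0.005, -0.001, 0],
    [0, -0.004, 0, 0],
    [0, 0, 0, 0],
  ],
)

```text
time: 19.75
ee_pos: [0.541, 0.0946, 0.1826]
ee_rot: [177.2, 1.5, -78.5]
wrist_force: [-1.4, 0.4, -4.2]
width: 0.0337
```

```bash
python3 - <<'E'
from h import *
Sinfo(10,[]);snap('wrist','w14')
crop('w14',220,100,420,300,3,'w14c')
E
```

```text
19.75 ee [0.541  0.0946 0.1826] [177.19   1.5  -78.46] S rel spindle px,py,z 0.0098 0.0007 0.0825 F [-1.4  0.4 -4.2] w 0.0337
axis comps px,py [-7.19 -1.48]
grip rel -0.0053 -0.0024 0.2016
19.75 [0.54102934 0.09464765 0.18259484] [177.18649728   1.50300942 -78.46075291]
```

View pics/w14c.png

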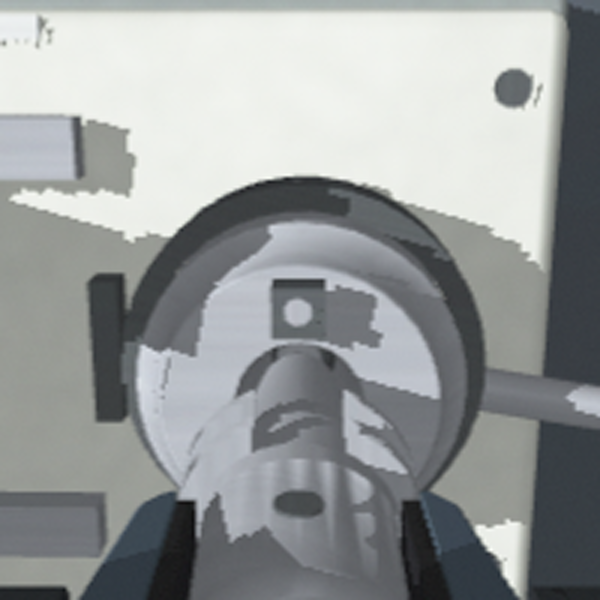

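Emit:
arm_command(
  steps=[
    [-0.001, -0.003, 0.003, 0],
    [0, -0.003, 0.005, 0],
    [0, 0, 0.006, 0],
    [0, 0, 0.006, 0],
    [0, 0, 0.006, 0],
    [0, 0, 0, 0],
    [0, 0, 0, 0],
  ],
)

```text
time: 20.5
ee_pos: [0.5452, 0.0971, 0.1535]
ee_rot: [177.2, 1.5, -78.4]
wrist_force: [0.3, -1.4, -3.4]
width: 0.0339
```

```bash
python3 - <<'E'
from h import *
Sinfo(3,[]);snap('wrist','w15')
crop('w15',220,100,420,300,3,'w15c')
snap('scene','s15');crop('s15',330,160,490,280,5,'s15c')
E
```

```text
20.5 ee [0.5452 0.0971 0.1535] [177.18   1.47 -78.45] S rel spindle px,py,z -0.0004 0.0022 0.0525 F [ 0.3 -1.4 -3.4] w 0.0339
axis comps px,py [-0.18 -1.47]
grip rel -0.0007 -0.0009 0.1724
20.5 [0.54515296 0.09708943 0.15347471] [177.17512198   1.47041518 -78.44762266]
20.55 [0.54514814 0.09709332 0.15351137] [177.18000144   1.46990593 -78.44627292]
```

View pics/w15c.png

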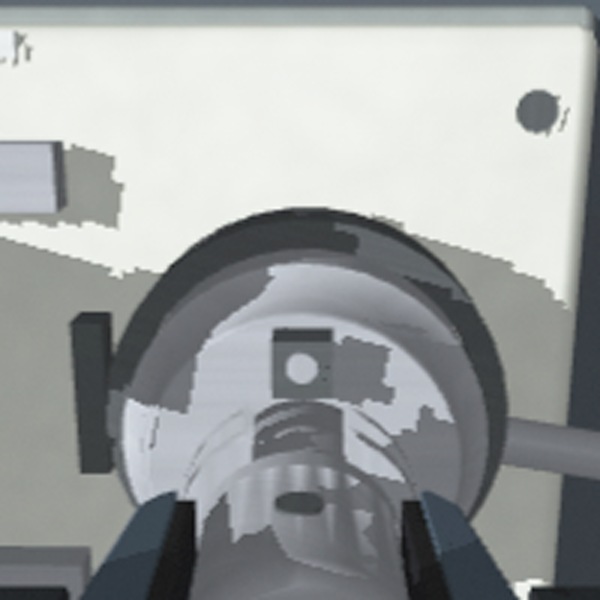

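View pics/s15c.png

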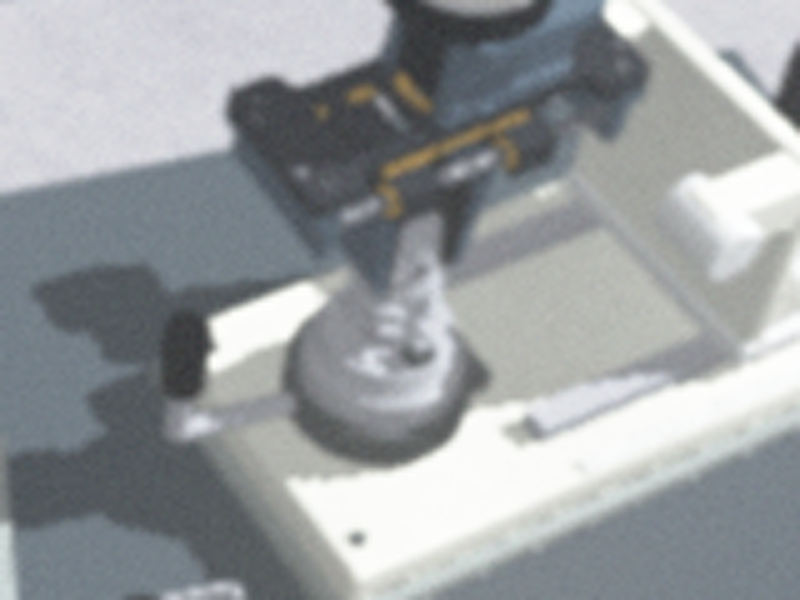

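Emit:
arm_command(
  steps=[
    [0, 0, 0.002, 0],
    [0, 0, 0.003, 0],
    [0, 0, 0.003, 0],
    [0, 0, 0.002, 0],
    [0, 0, 0, 0],
  ],
)

```text
time: 21.1
ee_pos: [0.548, 0.0972, 0.1458]
ee_rot: [177.6, 1.4, -78.4]
wrist_force: [0.6, -2.5, -5.6]
width: 0.0339
```

```bash
python3 - <<'E'
from h import *
Sinfo(2.8,[])
E
```

```text
21.1 ee [0.548  0.0972 0.1458] [177.6    1.39 -78.42] S rel spindle px,py,z 0.0028 0.0016 0.0449 F [ 0.6 -2.5 -5.6] w 0.0339
axis comps px,py [-0.4  -1.39]
grip rel 0.0019 -0.0013 0.1648
```

Emit:
arm_command(
  steps=[
    [0.001, 0, 0.002, 0],
    [0, 0, 0.002, 0],
    [0, 0, 0.002, 0],
    [0, 0, 0, 0],
  ],
)

```text
time: 21.5
ee_pos: [0.5506, 0.0981, 0.1432]
ee_rot: [177.9, 1.5, -78.5]
wrist_force: [-0.5, -2.7, -7.1]
width: 0.0342
```

```bash
python3 - <<'E'
from h import *
Sinfo(2.8,[]);snap('wrist','w16')
crop('w16',220,100,420,300,3,'w16c')
E
```

```text
21.5 ee [0.5506 0.0981 0.1432] [177.9    1.53 -78.49] S rel spindle px,py,z 0.006 0.0022 0.0422 F [-0.5 -2.7 -7.1] w 0.0342
axis comps px,py [-0.7  -1.53]
grip rel 0.0045 -0.001 0.1622
21.5 [0.55055247 0.09810722 0.14319768] [177.90140563   1.53298175 -78.48739743]
```

View pics/w16c.png

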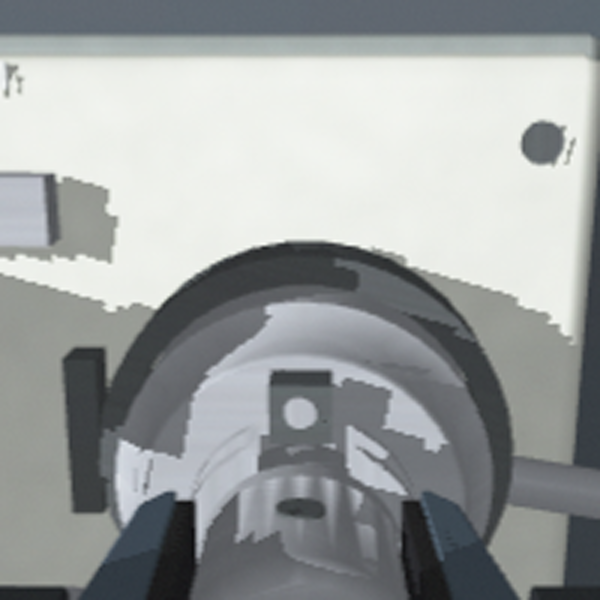

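Emit:
arm_command(
  steps=[
    [0, 0.002, 0.002, 0],
    [0, 0.003, 0.002, 0],
    [0, 0.001, 0.002, 0],
    [0, 0, 0.002, 0],
  ],
)

```text
time: 21.95
ee_pos: [0.5509, 0.0986, 0.1413]
ee_rot: [178.7, 1.6, -78.5]
wrist_force: [-9.3, -1.8, 19.5]
width: 0.0342
```

```bash
python3 - <<'E'
from h import *
Sinfo(2.8,[])
E
```

```text
21.95 ee [0.5509 0.0986 0.1413] [178.72   1.56 -78.5 ] S rel spindle px,py,z 0.0079 0.0027 0.0403 F [-9.3 -1.8 19.5] w 0.0342
axis comps px,py [-1.52 -1.56]
grip rel 0.0047 -0.0006 0.1603
```

```bash
python3 - <<'E'
from h import *
snap('wrist','w17')
crop('w17',220,100,420,300,4,'w17c')
snap('scene','s17');crop('s17',360,180,460,270,8,'s17c')
E
```

```text
21.95 [0.55091595 0.09860921 0.1412739 ] [178.71527786   1.56020439 -78.5043585 ]
22.0 [0.55091473 0.0985947  0.14115929] [178.71151476   1.55913768 -78.50235876]
```

View pics/w17c.png

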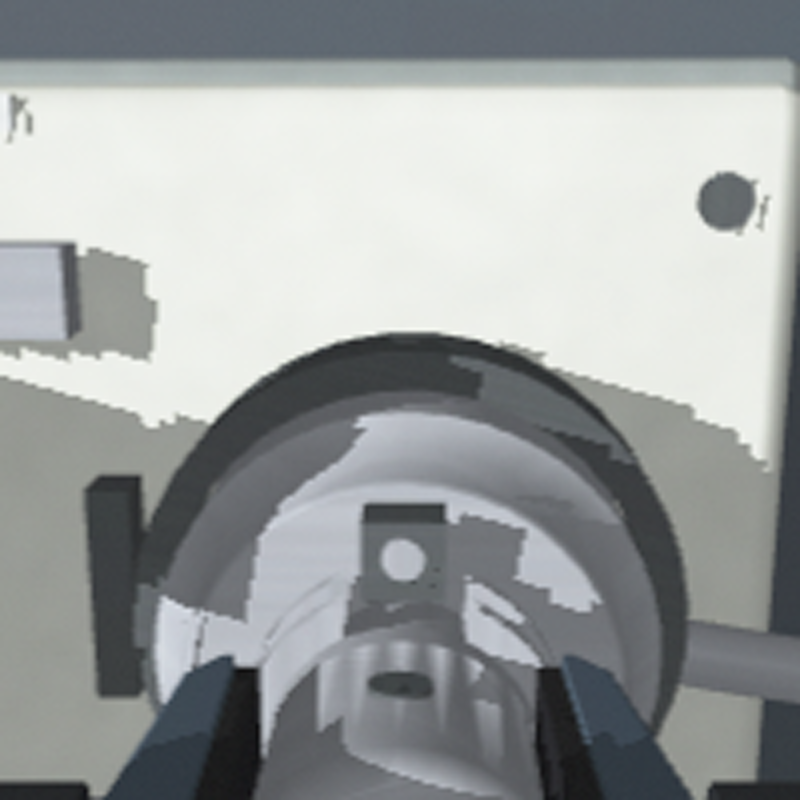

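View pics/s17c.png

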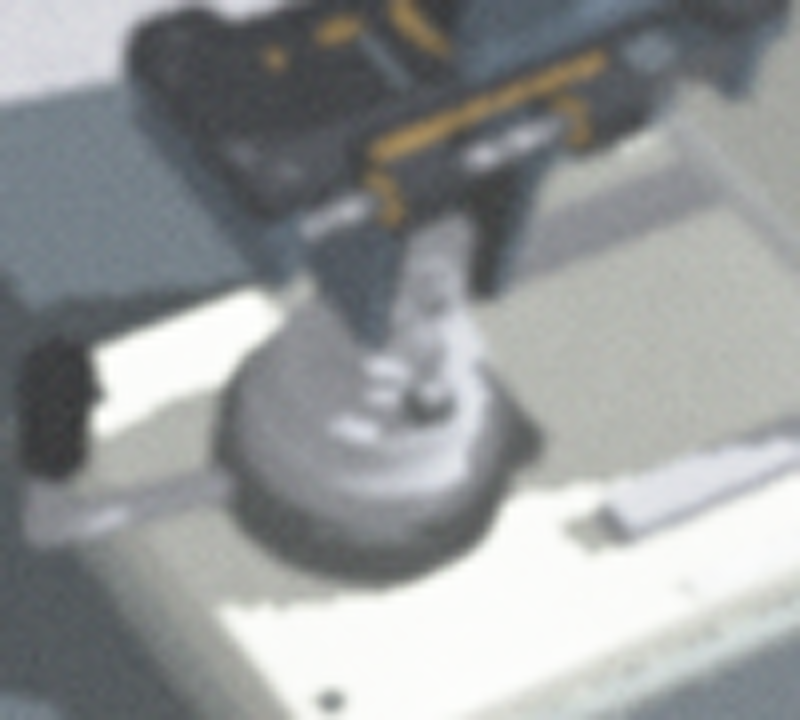

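```bash
python3 - <<'E'
from h import *
c=cam('wrist',load('w17'))
for dz in(0,.003,.006):
  for dx in (0,.002): print(dz,dx,'hole',proj(c,SP+(.019+dx)*PX+[0,0,.1471+dz]).round(1),'key screw',proj(c,SP+(.0245+dx)*PX+[0,0,.117]).round(1))
print('obs hole',220+402/4,100+685/4,'screw',220+403/4,100+560/4)
E
```

```text
0 0 hole [[319.3 271.4]] key screw [[320.7 242. ]]
0 0.002 hole [[319.3 267.5]] key screw [[320.7 238.5]]
0.003 0 hole [[319.2 273.8]] key screw [[320.7 242. ]]
0.003 0.002 hole [[319.2 269.9]] key screw [[320.7 238.5]]
0.006 0 hole [[319.  276.2]] key screw [[320.7 242. ]]
0.006 0.002 hole [[319.  272.2]] key screw [[320.7 238.5]]
obs hole 320.5 271.25 screw 320.75 240.0
```

Emit:
arm_command(
  steps=[
    [0, 0, 0, 0],
    [0, 0, 0, 0],
    [0, 0, 0, 0],
    [0, 0, 0, 0],
  ],
  hand=0.0,
)

```text
time: 22.45
ee_pos: [0.5512, 0.099, 0.1412]
ee_rot: [178.8, 1.6, -78.5]
wrist_force: [0.2, -0.7, -0.2]
width: 0.0456
```

```bash
python3 - <<'E'
from h import *
Sinfo(2.8,[]);snap('wrist','w18')
crop('w18',220,100,420,300,4,'w18c')
E
```

```text
22.45 ee [0.5512 0.099  0.1412] [178.78   1.61 -78.53] S rel spindle px,py,z 0.0084 0.0031 0.0403 F [ 0.2 -0.7 -0.2] w 0.0456
axis comps px,py [-1.59 -1.6 ]
grip rel 0.0051 -0.0003 0.1602
22.45 [0.5512096  0.09898303 0.14122096] [178.78147249   1.60724882 -78.53287661]
```

View pics/w18c.png

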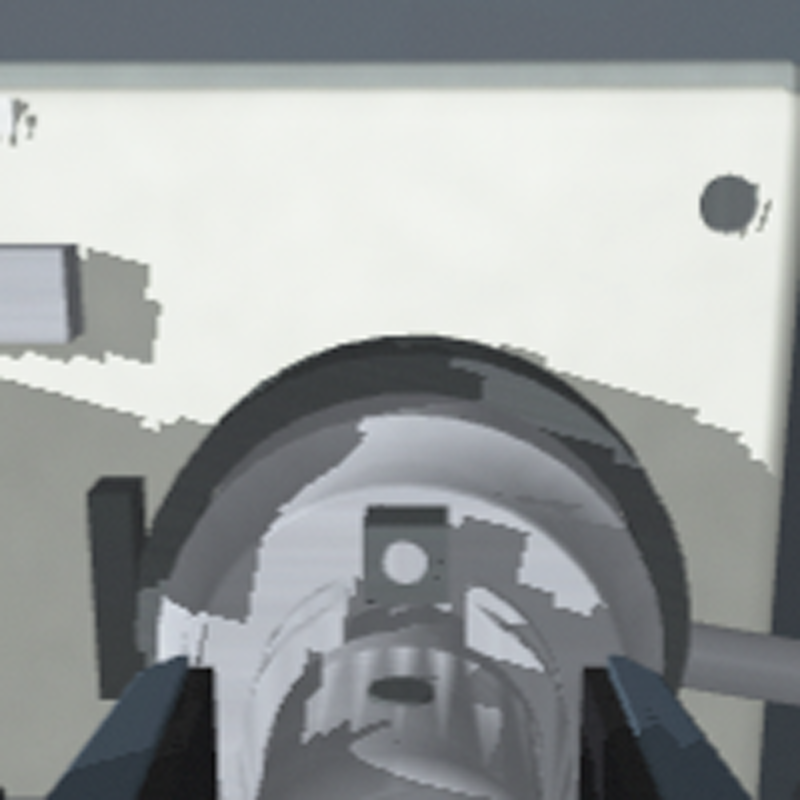

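Emit:
arm_command(
  steps=[
    [0, 0, 0, 0],
    [0, 0, 0, 0],
    [0, 0, -0.01, 0],
    [0, 0, -0.02, 0],
    [0, 0, -0.03, 0],
    [0, 0, -0.04, 0],
    [0, 0.01, -0.04, 0],
    [0, 0.02, -0.03, 0],
    [0, 0.03, -0.02, 0],
    [0, 0.02, 0, 0],
  ],
  hand=1,
)

```text
time: 23.5
ee_pos: [0.4766, 0.0781, 0.3447]
ee_rot: [178.8, 1.6, -78.5]
wrist_force: [0.0, -0.4, 0.4]
width: 0.0912
```

Emit:
arm_command(
  steps=[
    [0, 0, 0, 0],
  ],
)

```text
time: 23.6
ee_pos: [0.4752, 0.0778, 0.3463]
ee_rot: [178.9, 1.6, -78.5]
wrist_force: [0.0, -0.6, -0.4]
width: 0.0913
```

```bash
python3 - <<'E'
from h import *
snap('wrist','w19');snap('scene','s19');crop('s19',330,160,490,280,5,'s19c')
E
```

```text
23.6 [0.47519687 0.07779229 0.34626204] [178.8924581    1.58512305 -78.53115835]
23.65 [0.47636012 0.07798198 0.34648619] [178.93832206   1.5825332  -78.53230371]
```

View pics/w19.png

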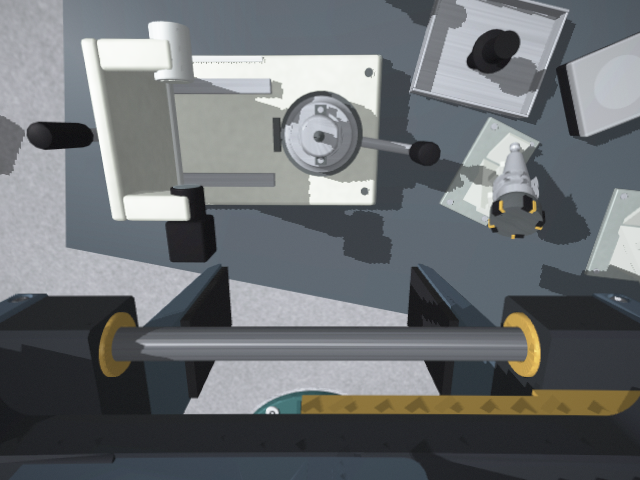

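View pics/s19c.png

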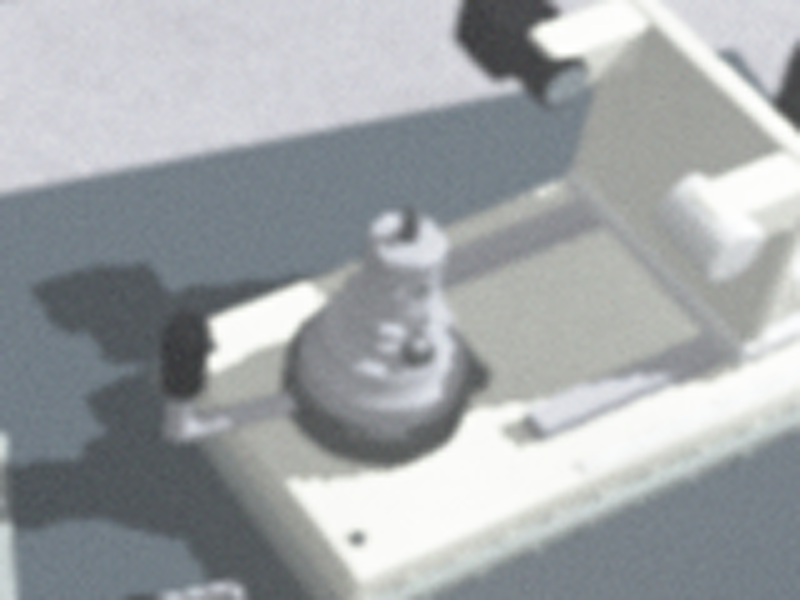

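Chuck stands upright in the spindle. Check the seat quantitatively.

```bash
python3 - <<'E'
from h import *
c=cam('wrist',load('w19'));sc=cam('scene')
crop('w19',270,80,370,190,6,'w19c')
for z in(.19,.193,.196): print(z,'tip w',proj(c,SP+[0,0,z]),'sc',proj(sc,SP+[0,0,z]),'bodytop',proj(c,SP+[0,0,z-.02]))
print('screws',proj(c,SP+.0245*PX+[0,0,.117]),proj(c,SP-.0245*PX+[0,0,.117]))
E
```

```text
0.19 tip w [[318.20945161 137.09517177]] sc [[411.83017336 200.13952163]] bodytop [[318.86106272 136.6969403 ]]
0.193 tip w [[318.10477434 137.1591437 ]] sc [[412.02530986 199.24581458]] bodytop [[318.76814943 136.75372512]]
0.196 tip w [[317.9981413  137.22431046]] sc [[412.22128269 198.34828281]] bodytop [[318.67360195 136.81150837]]
screws [[320.23563935 111.04160139]] [[320.30872175 159.66636289]]
```

View pics/w19c.png

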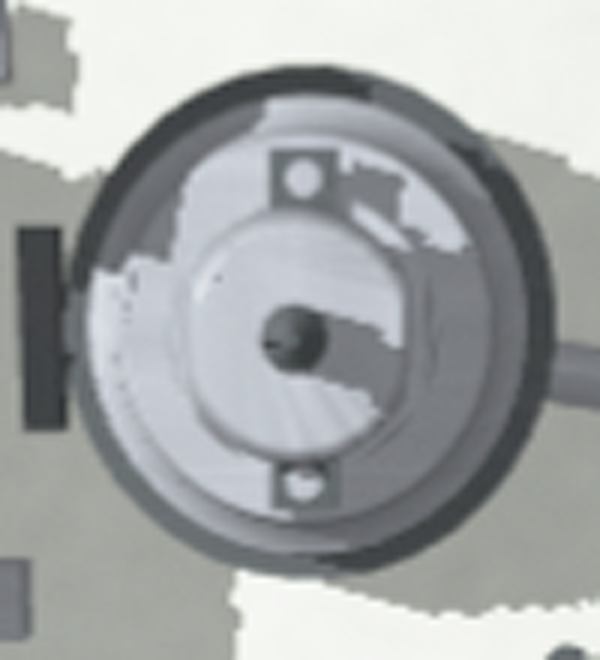

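```bash
python3 - <<'E'
from h import *
c=cam('wrist',load('w19'));sc=cam('scene')
for dz in(0,.003,.006):
  z=.17+dz
  a=proj(c,SP+.019*PX+[0,0,z])[0];b=proj(c,SP-.019*PX+[0,0,z])[0];e=proj(sc,SP+[0,0,z])[0]
  print(dz,a.round(1),b.round(1),(b-a)[1].round(2),'scene',e.round(1),((e-[330,160])*5).round(0),'tip',((proj(sc,SP+[0,0,z+.02])[0]-[330,160])*5).round(0))
crop('s19',385,190,435,240,12,'s19d')
E
```

```text
0 [318.8 114.6] [318.9 158. ] 43.43 scene [410.6 206. ] [403. 230.] tip [409. 201.]
0.003 [318.7 114.5] [318.8 158.3] 43.81 scene [410.7 205.1] [404. 226.] tip [410. 196.]
0.006 [318.6 114.3] [318.7 158.5] 44.19 scene [410.9 204.3] [405. 221.] tip [411. 192.]
```

View pics/s19d.png

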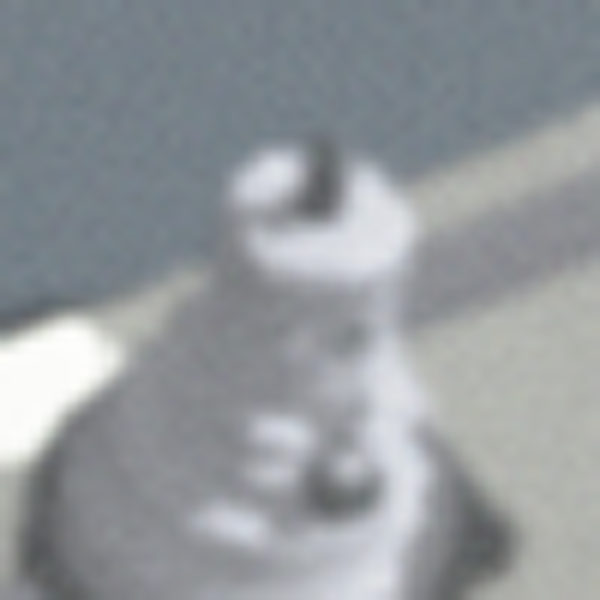

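```bash
cat >> h.py <<'E'
def lev(phi,gap=.028,z=.12,n=5,r=.11):
    f=np.radians(phi);C=SP+[0,0,z];x=np.array([np.cos(f),np.sin(f),0]);y=np.array([np.sin(f),-np.cos(f),0])
    plan(C+r*x-gap*y,phi,n)
def where():
    s=arm.sense();a=np.radians(s['ee_rot'][2]);d=s['ee_pos']-SP;x=np.array([np.cos(a),np.sin(a)]);y=np.array([np.sin(a),-np.cos(a)])
    print(s['time'],s['ee_pos'].round(4),s['ee_rot'].round(2),'radial',(d[:2]@x).round(4),'tang',(d[:2]@y).round(4),'F tool x,y',(s['wrist_force'][:2]@x).round(1),(s['wrist_force'][:2]@y).round(1))
E
python3 - <<'E'
from h import *
c=cam('wrist',load('w19'))
crop('w19',380,120,480,190,5,'w19k')
k=onz(c,(427,153),.143);d=k-SP;print(k,np.hypot(*d[:2]),np.degrees(np.arctan2(d[1],d[0])))
lev(-87,.045,.20,8)
E
```

```text
[ 0.55211382 -0.00944884  0.143     ] 0.10738539943910028 -87.11021620465371
23.7 [0.4769 0.0781 0.3458] [178.89   1.59 -78.53] w 0.0916
[[0.0137,-0.0126,0.0182,1.1],[0.0135,-0.0128,0.0182,1.1],[0.0133,-0.0131,0.0182,1.1],[0.013,-0.0133,0.0182,1.1],[0.0128,-0.0136,0.0182,1.1],[0.0125,-0.0138,0.0182,1.1],[0.0123,-0.014,0.0182,1.1],[0.012,-0.0142,0.0182,1.1]]
```

View pics/w19k.png

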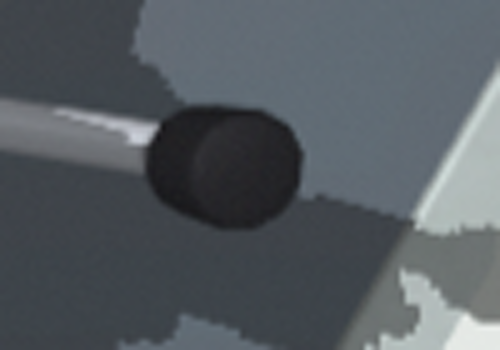

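Emit:
arm_command(
  steps=[
    [0.014, -0.013, 0.018, 1.1],
    [0.014, -0.013, 0.018, 1.1],
    [0.013, -0.013, 0.018, 1.1],
    [0.013, -0.013, 0.018, 1.1],
    [0.013, -0.013, 0.018, 1.1],
    [0.012, -0.014, 0.018, 1.1],
    [0.012, -0.014, 0.018, 1.1],
    [0.012, -0.014, 0.018, 1.1],
    [0, 0, 0, 0],
    [0, 0, 0, 0],
  ],
  hand=-1,
)

```text
time: 24.7
ee_pos: [0.6033, -0.0087, 0.1859]
ee_rot: [178.3, 1.5, -87.6]
wrist_force: [0.4, -0.1, -0.0]
width: 0.0142
```

```bash
python3 - <<'E'
from h import *
where();lev(-87,.045,.12,5)
E
```

```text
24.7 [ 0.6033 -0.0087  0.1859] [178.3    1.47 -87.62] radial 0.1088 tang -0.0521 F tool x,y 0.1 -0.4
24.7 [ 0.6033 -0.0087  0.1859] [178.3    1.47 -87.62] w 0.0142
[[0.0001,0.0012,0.0132,-0.1],[0.0001,0.0012,0.0132,-0.1],[0.0001,0.0012,0.0132,-0.1],[0.0001,0.0012,0.0132,-0.1],[0.0001,0.0012,0.0132,-0.1]]
```

Emit:
arm_command(
  steps=[
    [0, 0, 0.012, 0],
    [0, 0, 0.014, 0],
    [0, 0, 0.014, 0],
    [0, 0, 0.014, 0],
    [0, 0, 0.01, 0],
    [0, 0, 0, 0],
  ],
)

```text
time: 25.3
ee_pos: [0.6002, -0.0055, 0.1175]
ee_rot: [178.3, 1.5, -87.5]
wrist_force: [-0.1, 0.2, -0.4]
width: 0.0004
```

```bash
python3 - <<'E'
from h import *
where();snap('wrist','w20')
E
```

```text
25.3 [ 0.6002 -0.0055  0.1175] [178.34   1.48 -87.48] radial 0.1055 tang -0.0489 F tool x,y -0.2 0.1
25.3 [ 0.60023433 -0.00546587  0.11752048] [178.33621945   1.47541218 -87.47852037]
```

View pics/w20.png

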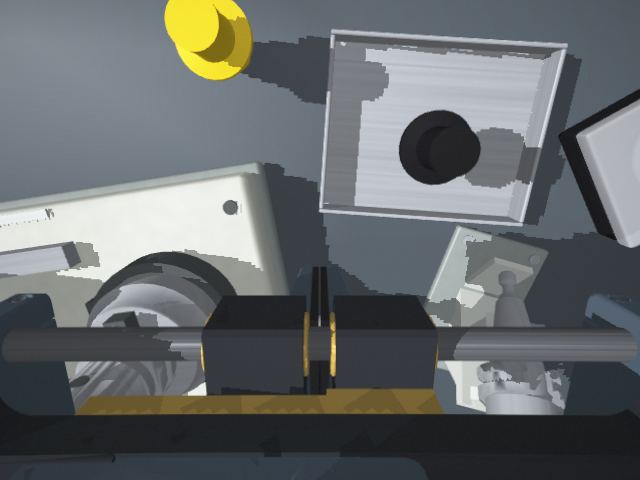

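Emit:
arm_command(
  steps=[
    [0.002, 0.008, 0, 0],
    [0.002, 0.008, 0, 0],
    [0.002, 0.004, 0, 0],
    [0.002, 0.008, 0, 4],
    [0.002, 0.008, 0, 4],
    [0.002, 0.008, 0, 4],
    [0.002, 0.008, 0, 4],
  ],
)

```text
time: 26.05
ee_pos: [0.5482, -0.0199, 0.1228]
ee_rot: [178.5, 1.1, -104.0]
wrist_force: [2.8, 0.1, -0.7]
width: 0.0003
```

```bash
python3 - <<'E'
from h import *
where()
E
```

```text
26.05 [ 0.5482 -0.0199  0.1228] [ 178.51    1.06 -104.03] radial 0.1138 tang -0.0299 F tool x,y -0.8 -2.7
```

Emit:
arm_command(
  steps=[
    [0.001, 0.008, 0.001, 4],
    [0.001, 0.008, 0.001, 4],
    [0.001, 0.008, 0.001, 4],
    [0.001, 0.008, 0.001, 4],
    [0.001, 0.008, 0.001, 4],
    [0.001, 0.008, 0.001, 4],
  ],
)

```text
time: 26.65
ee_pos: [0.5025, -0.0079, 0.1221]
ee_rot: [178.8, 0.6, -129.1]
wrist_force: [0.7, -2.3, 1.2]
width: 0.0008
```

```bash
python3 - <<'E'
from h import *
where()
E
```

```text
26.65 [ 0.5025 -0.0079  0.1221] [ 178.8     0.63 -129.13] radial 0.1099 tang -0.0324 F tool x,y 1.3 -2.0
```

Emit:
arm_command(
  steps=[
    [0.002, 0.009, 0.001, 4],
    [0.002, 0.009, 0.001, 4],
    [0.002, 0.008, 0, 4],
    [0.002, 0.008, 0, 4],
    [0.002, 0.006, 0, 2],
    [0.001, 0.005, 0, 1],
  ],
)

```text
time: 27.25
ee_pos: [0.4672, 0.0151, 0.1249]
ee_rot: [179.5, 0.9, -149.0]
wrist_force: [34.5, -58.3, -42.4]
width: 0.0006
```

```bash
python3 - <<'E'
from h import *
where();print(arm.sense()['qpos']);snap('scene','s21');crop('s21',310,140,510,290,4,'s21c')
E
```

```text
27.25 [0.4672 0.0151 0.1249] [ 179.48    0.89 -148.98] radial 0.1107 tang -0.0299 F tool x,y 0.4 -67.7
[ -1.53002951   8.5470905  128.33837386   1.35384741  42.64640879
 146.45334586]
27.25 [0.46718405 0.01513313 0.12492905] [ 179.48307199    0.89477187 -148.97950683]
```

View pics/s21c.png

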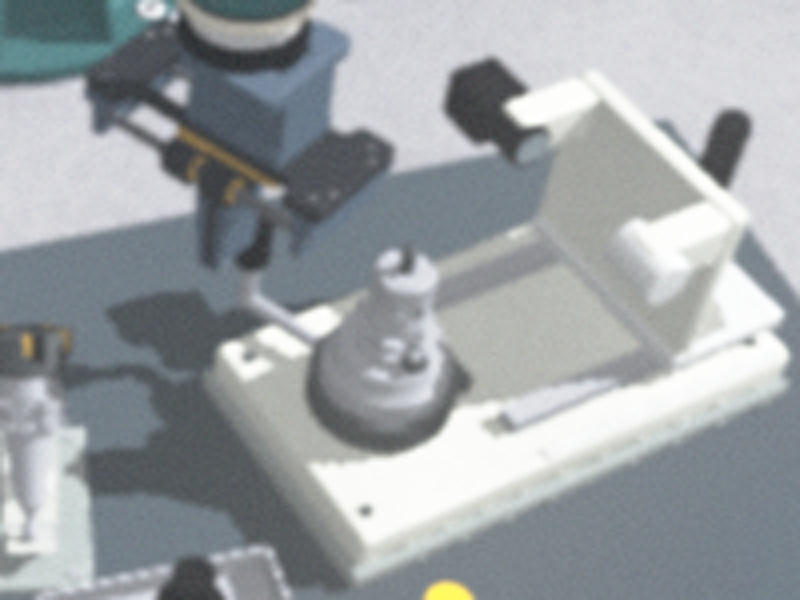

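Emit:
arm_command(
  steps=[
    [0, -0.008, 0, 0],
    [0, -0.012, 0, 0],
    [0, -0.012, -0.005, 0],
    [0, 0, -0.02, 0],
    [0, 0, -0.03, 0],
    [0, 0, -0.03, 0],
    [0, 0, -0.03, 0],
    [0, 0, -0.03, 0],
    [0, 0, 0, 0],
  ],
)

```text
time: 28.2
ee_pos: [0.4835, -0.0209, 0.279]
ee_rot: [179.6, 1.0, -149.1]
wrist_force: [0.2, 0.1, -0.0]
width: 0.0001
```

```bash
python3 - <<'E'
from h import *
where();snap('wrist','w22');snap('top','t22');crop('t22',130,170,330,310,4,'t22c')
E
```

```text
28.2 [ 0.4835 -0.0209  0.279 ] [ 179.6     1.02 -149.11] radial 0.1152 tang -0.0694 F tool x,y -0.2 -0.0
28.2 [ 0.48346344 -0.02086356  0.27895984] [ 179.59995129    1.01649295 -149.1141699 ]
28.25 [ 0.48269407 -0.02076846  0.27704455] [ 179.53220703    0.9240917  -149.11654815]
```

View pics/w22.png

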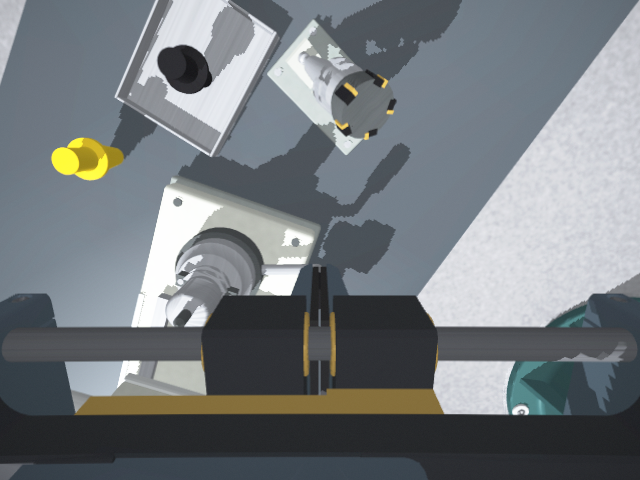

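View pics/t22c.png

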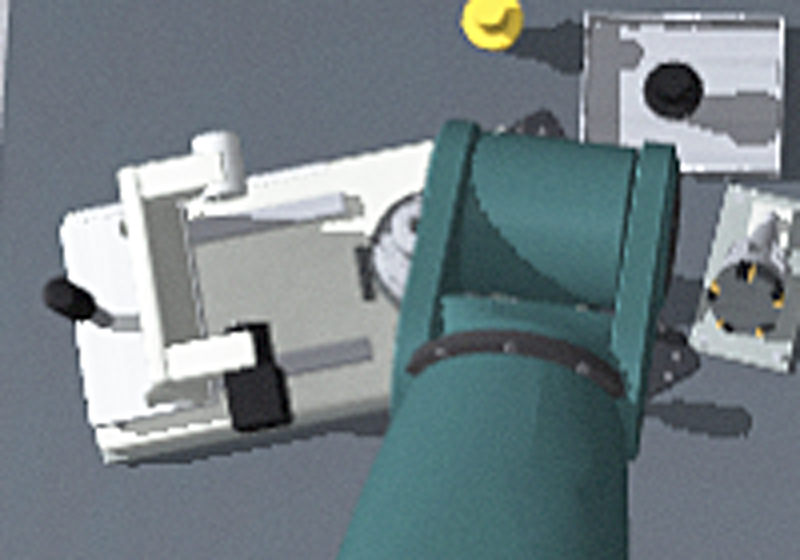

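```bash
python3 - <<'E'
from h import *
c=cam('wrist',load('w19'))
k=onz(c,(42,135),.19);print(k,(k-SP)@PX,(k-SP)@PYv)
P=SP+.001*PX+.29*PYv;P[2]=.28
plan(P,-78.4,12,12)
crop('w19',15,110,105,160,8,'w19m')
E
```

```text
[0.50045122 0.33228604 0.19      ] 0.001845804474314063 0.23899632545227023
28.3 [ 0.4819 -0.0206  0.2754] [ 179.45    0.81 -149.12] w 0.0003
[[-0.0178,0.0285,-0.0004,-5.9],[-0.0206,0.0265,-0.0004,-5.9],[-0.0232,0.0243,-0.0004,-5.9],[-0.0256,0.0217,-0.0004,-5.9],[-0.0277,0.019,-0.0004,-5.9],[-0.0295,0.0161,-0.0004,-5.9],[-0.031,0.0129,-0.0004,-5.9],[-0.0321,0.0097,-0.0004,-5.9],[-0.033,0.0064,-0.0004,-5.9],[-0.0334,0.0029,-0.0004,-5.9],[-0.0336,-0.0005,-0.0004,-5.9],[-0.0333,-0.004,-0.0004,-5.9]]
```

View pics/w19m.png

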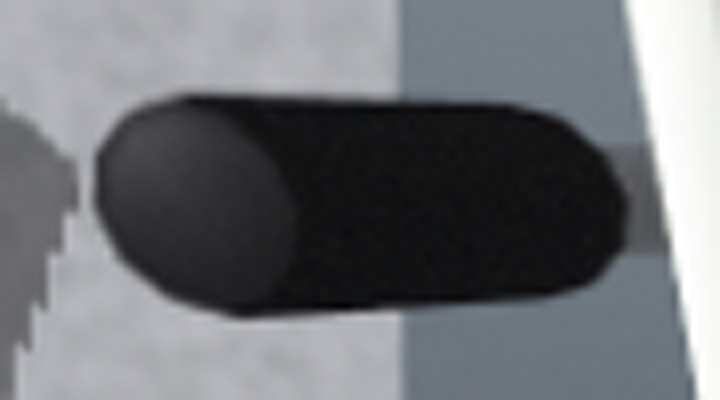

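Emit:
arm_command(
  steps=[
    [-0.018, 0.028, -0.002, -5.9],
    [-0.021, 0.026, -0.002, -5.9],
    [-0.023, 0.024, -0.002, -5.9],
    [-0.026, 0.022, -0.002, -5.9],
    [-0.028, 0.019, -0.002, -5.9],
    [-0.03, 0.016, -0.002, -5.9],
    [-0.031, 0.013, -0.002, -5.9],
    [-0.032, 0.01, -0.002, -5.9],
  ],
)

```text
time: 29.1
ee_pos: [0.4809, 0.2524, 0.2852]
ee_rot: [179.4, 0.6, -100.5]
wrist_force: [1.1, -0.3, 0.5]
width: 0.0005
```

```bash
python3 - <<'E'
from h import *
P=SP+.001*PX+.295*PYv;P[2]=.28
plan(P,-78.4,5)
E
```

```text
29.1 [0.4809 0.2524 0.2852] [ 179.35    0.6  -100.53] w 0.0005
[[-0.0267,0.0035,0.001,-4.4],[-0.0269,0.0014,0.001,-4.4],[-0.027,-0.0007,0.001,-4.4],[-0.0268,-0.0028,0.001,-4.4],[-0.0265,-0.0048,0.001,-4.4]]
```

Emit:
arm_command(
  steps=[
    [-0.027, 0.003, 0, -4.4],
    [-0.027, 0.001, 0, -4.4],
    [-0.027, -0.001, 0, -4.4],
    [-0.027, -0.003, 0, -4.4],
    [-0.02, -0.004, 0, -3],
    [0, 0, 0, 0],
    [0, 0, 0, 0],
  ],
)

```text
time: 29.8
ee_pos: [0.4853, 0.3868, 0.2759]
ee_rot: [178.8, 0.5, -78.7]
wrist_force: [0.3, -0.2, -0.2]
width: 0.0009
```

```bash
python3 - <<'E'
from h import *
P=SP+.001*PX+.292*PYv;P[2]=.15
plan(P,-78.4,7);snap('wrist','w23')
E
```

```text
29.8 [0.4853 0.3868 0.2759] [178.78   0.52 -78.68] w 0.0009
[[0.0005,-0.0004,0.018,-0.0],[0.0005,-0.0004,0.018,-0.0],[0.0005,-0.0004,0.018,-0.0],[0.0005,-0.0004,0.018,-0.0],[0.0005,-0.0004,0.018,-0.0],[0.0005,-0.0004,0.018,-0.0],[0.0005,-0.0004,0.018,-0.0]]
29.8 [0.48534911 0.38677527 0.27592086] [178.78042255   0.51889562 -78.68219463]
```

View pics/w23.png

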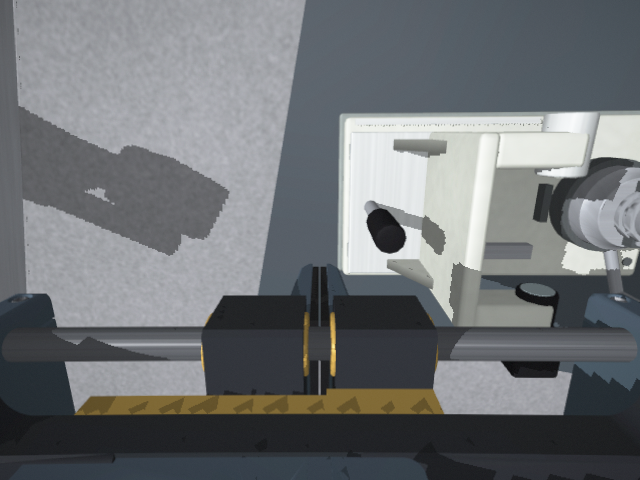

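```bash
python3 - <<'E'
from h import *
c=cam('wrist',load('w23'));k=onz(c,(390,238),.19);print(k,(k-SP)@PX,(k-SP)@PYv)
c=cam('wrist',load('w22'))
E
```

```text
[0.49949139 0.33790161 0.19      ] 0.00203474460187249 0.24469020593338828
```

Emit:
arm_command(
  steps=[
    [0, 0, 0.015, 0],
    [0, 0, 0.02, 0],
    [0, 0, 0.02, 0],
    [0, 0, 0.02, 0],
    [0, 0, 0.02, 0],
    [0, 0, 0.018, 0],
    [0, 0, 0.01, 0],
    [0, 0, 0, 0],
  ],
)

```text
time: 30.65
ee_pos: [0.4814, 0.3794, 0.1427]
ee_rot: [178.6, 0.4, -79.3]
wrist_force: [0.0, -0.5, 0.9]
width: 0.0006
```

```bash
cat >> h.py <<'E'
def car():
    s=arm.sense();d=s['ee_pos']-SP;print(s['time'],s['ee_rot'].round(2),'px',(d@PX).round(4),'py',(d@PYv).round(4),'z',d[2].round(4),'F px,py,z',(s['wrist_force']@PX).round(1),(s['wrist_force']@PYv).round(1),s['wrist_force'][2].round(1))
E
python3 - <<'E'
from h import *
car();snap('wrist','w24')
E
```

```text
30.65 [178.64   0.43 -79.34] px -0.0074 py 0.289 z 0.1427 F px,py,z -0.1 -0.5 0.9
30.65 [0.48137592 0.37943876 0.14270443] [178.64405562   0.42806235 -79.33711961]
```

View pics/w24.png

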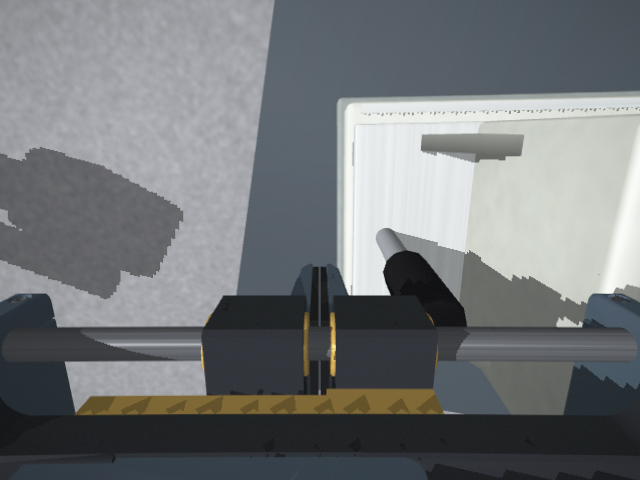

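Emit:
arm_command(
  steps=[
    [0.003, -0.005, -0.003, -0.5],
    [0.006, -0.004, -0.003, -0.4],
    [0.01, 0, 0, 0],
    [0.01, 0, 0, 0],
    [0.015, 0, 0, 0],
    [0.015, 0, 0, 0],
  ],
)

```text
time: 31.3
ee_pos: [0.5054, 0.3213, 0.1526]
ee_rot: [179.0, 0.6, -78.3]
wrist_force: [-0.3, 2.8, -0.6]
width: 0.0004
```

```bash
python3 - <<'E'
from h import *
car();snap('wrist','w25')
E
```

```text
31.3 [178.97   0.63 -78.32] px 0.0045 py 0.2272 z 0.1526 F px,py,z 0.3 2.8 -0.6
31.3 [0.50540469 0.32130826 0.1525789 ] [178.96862154   0.62985755 -78.32091644]
```

View pics/w25.png

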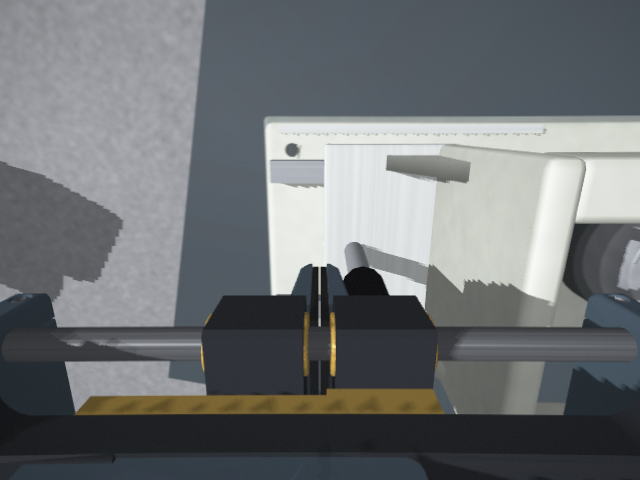

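Emit:
arm_command(
  steps=[
    [0.012, 0.001, 0, 0],
    [0.012, 0.001, 0, 0],
    [0.012, 0, 0, 0],
    [0.012, 0, 0, 0],
    [0.012, 0, 0, 0],
  ],
)

```text
time: 31.85
ee_pos: [0.5172, 0.2561, 0.1527]
ee_rot: [179.1, 0.6, -78.4]
wrist_force: [-0.7, 2.9, 1.1]
width: 0.0005
```

```bash
python3 - <<'E'
from h import *
car()
E
```

```text
31.85 [179.07   0.65 -78.39] px 0.003 py 0.161 z 0.1527 F px,py,z -0.1 3.0 1.1
```

Now small steps to the stop.

Emit:
arm_command(
  steps=[
    [0.006, 0, 0, 0],
    [0.005, 0, 0, 0],
    [0.004, 0, 0, 0],
  ],
)

```text
time: 32.15
ee_pos: [0.5206, 0.239, 0.1524]
ee_rot: [179.0, 0.7, -78.5]
wrist_force: [-3.9, 21.1, 2.9]
width: 0.0007
```

```bash
python3 - <<'E'
from h import *
car()
E
```

```text
32.15 [179.04   0.65 -78.47] px 0.0029 py 0.1436 z 0.1524 F px,py,z 0.4 21.4 2.9
```

Emit:
arm_command(
  steps=[
    [0.003, 0, 0, 0],
    [0, 0, 0, 0],
    [-0.01, 0, 0, 0],
    [-0.02, 0, 0, 0],
    [-0.01, 0, -0.01, 0],
    [0, 0, -0.03, 0],
    [0, 0, -0.04, 0],
    [0, 0.01, -0.04, 0],
    [0, 0.02, -0.02, 0],
    [0, 0, 0, 0],
  ],
)

```text
time: 33.15
ee_pos: [0.4838, 0.2737, 0.3012]
ee_rot: [178.9, 0.9, -78.4]
wrist_force: [0.5, 0.8, 0.0]
width: 0.0004
```

```bash
python3 - <<'E'
from h import *
car();snap('wrist','w26');snap('scene','s26');crop('s26',300,140,510,290,3,'s26c')
E
```

```text
33.15 [178.91   0.89 -78.43] px -0.0263 py 0.1849 z 0.3012 F px,py,z 0.6 0.7 0.0
33.15 [0.48375429 0.27367034 0.30120743] [178.90693896   0.88755261 -78.42534543]
33.2 [0.48441913 0.27375164 0.30020364] [178.89904963   0.88116124 -78.43509615]
```

View pics/w26.png

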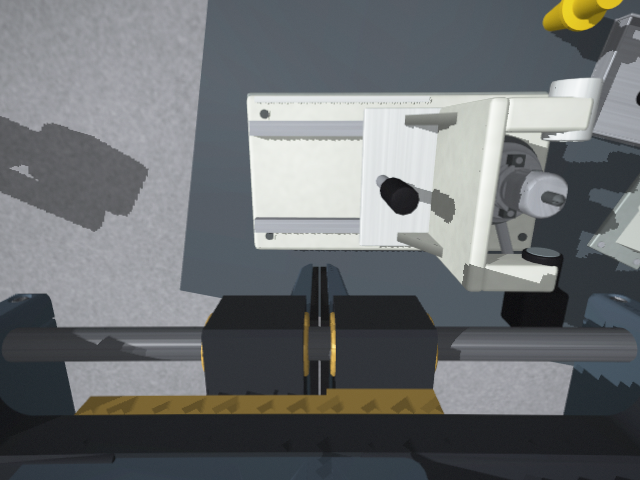

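View pics/s26c.png

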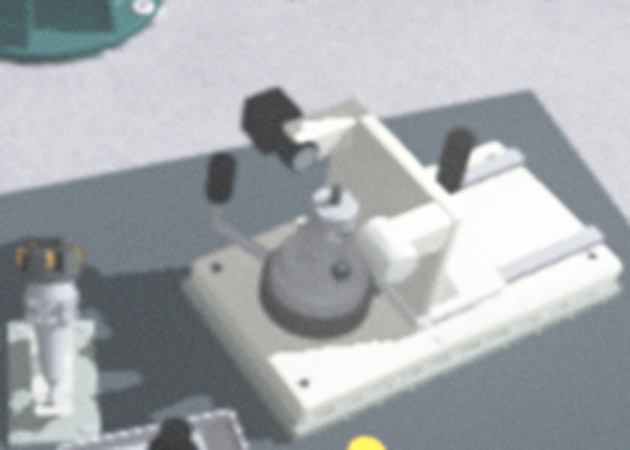

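```bash
python3 - <<'E'
from h import *
c=cam('wrist',load('w26'));sc=cam('scene')
k=onz(c,(405,199),.19);print('car',(k-SP)@PX,(k-SP)@PYv,'travel',.2435-(k-SP)@PYv)
s0=onz(sc,(408+2,211),.143)
k=onz(sc,(300+221/3,140+158/3),.143);d=k-SP;print('lever',k,np.hypot(d[0],d[1]),np.degrees(np.arctan2(d[1],d[0])),'rad',np.radians(-73.4-np.degrees(np.arctan2(d[1],d[0]))))
print('tip pred',((proj(sc,SP+[0,0,.19])[0]-[300,140])*3).round(0),'bodytop',((proj(sc,SP+[0,0,.17])[0]-[300,140])*3).round(0))
im,s=snap('top','t27');crop('t27',130,150,450,310,2.5,'t27c')
E
```

```text
car 0.0023793441189499105 0.12030386080121742 travel 0.12319613919878257
lever [0.45568645 0.03961946 0.143     ] 0.10802056442938161 -147.41119676739734 rad 1.2917390669324673
tip pred [335. 180.] bodytop [332. 198.]
33.25 [0.48436164 0.27358003 0.29865463] [178.79347405   0.85876432 -78.44443384]
```

View pics/t27c.png

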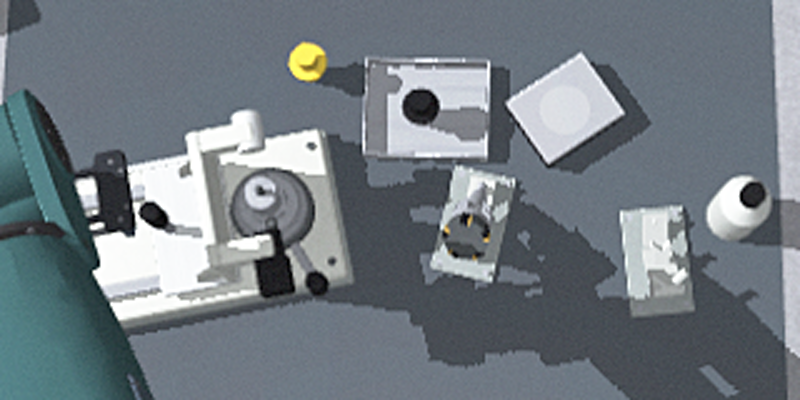

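Emit:
arm_command(
  steps=[
    [0, -0.014, 0.02, 0],
    [0, -0.014, 0.03, 0],
    [0, 0, 0.03, 0],
    [0, 0, 0.03, 0],
    [0, 0, 0.025, 0],
    [0, 0, 0.012, 0],
    [0, 0, 0, 0],
  ],
)

```text
time: 34.0
ee_pos: [0.5077, 0.279, 0.1362]
ee_rot: [178.1, 0.6, -78.5]
wrist_force: [0.1, -0.4, -0.5]
width: 0.0004
```

```bash
python3 - <<'E'
from h import *
car()
E
```

```text
34.0 [178.08   0.62 -78.48] px -0.0017 py 0.1854 z 0.1362 F px,py,z 0.0 -0.5 -0.5
```

Emit:
arm_command(
  steps=[
    [0.01, -0.003, -0.008, 0],
    [0.01, -0.001, -0.007, 0],
    [0.01, 0, 0, 0],
    [0.004, 0, 0, 0],
  ],
)

```text
time: 34.4
ee_pos: [0.5218, 0.2444, 0.1551]
ee_rot: [178.3, 0.6, -78.4]
wrist_force: [-0.7, 1.3, 0.8]
width: 0.0001
```

```bash
python3 - <<'E'
from h import *
car()
E
```

```text
34.4 [178.29   0.65 -78.44] px 0.0051 py 0.1487 z 0.1551 F px,py,z -0.4 1.4 0.8
```

Emit:
arm_command(
  steps=[
    [0.004, 0.001, 0, 0],
    [0.003, 0.001, 0, 0],
  ],
)

```text
time: 34.6
ee_pos: [0.5225, 0.2386, 0.1564]
ee_rot: [178.6, 1.0, -78.6]
wrist_force: [1.9, 53.8, -25.6]
width: 0.0004
```

Emit:
arm_command(
  steps=[
    [0.003, 0, 0, 0],
  ],
)

```text
time: 34.7
ee_pos: [0.5227, 0.2388, 0.1563]
ee_rot: [178.7, 1.3, -78.8]
wrist_force: [-8.4, 48.0, -12.5]
width: 0.0001
```

Emit:
arm_command(
  steps=[
    [0.004, 0, 0, 0],
  ],
)

```text
time: 34.8
ee_pos: [0.5228, 0.239, 0.1563]
ee_rot: [178.7, 1.8, -78.9]
wrist_force: [-11.9, 54.2, -8.5]
width: 0.0001
```

```bash
python3 - <<'E'
from h import *
car()
E
```

```text
34.8 [178.74   1.78 -78.94] px 0.0049 py 0.1431 z 0.1563 F px,py,z -0.8 55.5 -8.5
```

Emit:
arm_command(
  steps=[
    [-0.01, 0, 0, 0],
    [-0.02, 0, 0, 0],
    [-0.01, 0, -0.01, 0],
    [0, 0, -0.03, 0],
    [0, 0, -0.04, 0],
    [0, 0.01, -0.04, 0],
    [-0.02, 0.01, -0.02, 0],
    [-0.03, 0, 0, 0],
    [0, 0, 0, 0],
  ],
)

```text
time: 35.7
ee_pos: [0.4878, 0.3216, 0.3109]
ee_rot: [178.9, 1.9, -78.9]
wrist_force: [-0.1, -0.1, 0.1]
width: 0.0004
```

```bash
python3 - <<'E'
from h import *
car();snap('wrist','w28');snap('scene','s28');crop('s28',170,140,510,340,2.3,'s28c')
E
```

```text
35.7 [178.89   1.91 -78.93] px -0.0127 py 0.2311 z 0.3109 F px,py,z -0.1 -0.1 0.1
35.7 [0.48781259 0.32164316 0.31085133] [178.88881728   1.90639452 -78.93090841]
35.75 [0.48813304 0.32061593 0.31082393] [178.89184116   1.88392931 -78.9322293 ]
```

View pics/s28c.png

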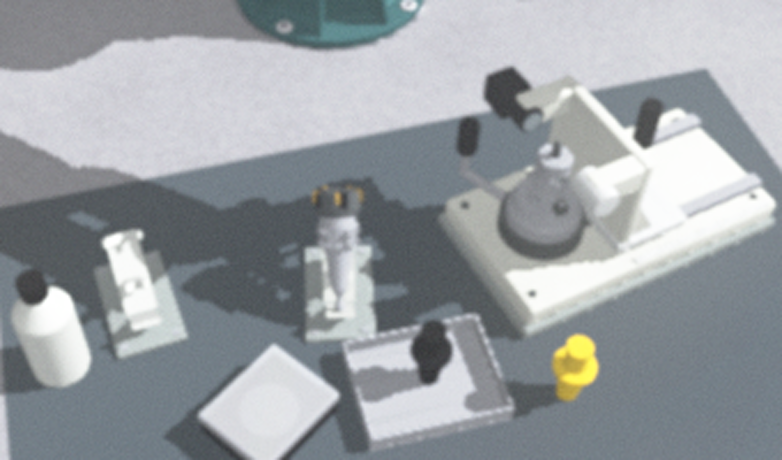

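View pics/w28.png

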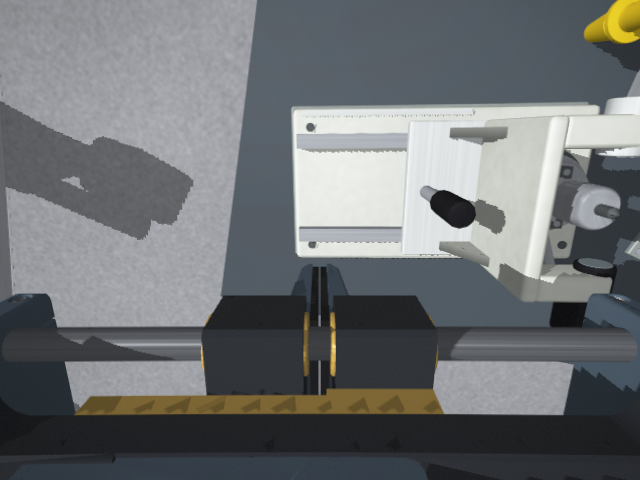

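All in place: chuck upright between lamp and camera, lever swung, carriage in, plug in the tray, bystanders unmoved, gripper clear. Handing in.

```bash
python3 - <<'E'
from h import *
print(arm.sign_off())
E
```

```text
the job is handed in; nothing more can be done
None
```

I carried out the whole job and handed it in at about 36 s. No verdict came back, so the results below rest on my own checks.

**What I did**
- **Plug:** I lifted the plug straight out and let it go in the tray. It is standing upright there, not lying.
- **Chuck:** I gripped the chuck by its flats. It was still tilted about 30° when lifted, so I righted it with its stud end against the spindle mouth. Then I lowered it with the slots over the keys and let go.
- **Lever and carriage:** I pushed the lever to its stop, then the carriage to its stop, and moved the arm clear.

**Last checks**
- **Chuck:** Both keys show in the slots. In the scene view the chuck's top is about 1.5 pixels lower than expected for fully home, so it is not riding on the keys. One wrist view put the drill tip about 1.6 mm off, which would be a tilt of about 0.02 rad. That is within the limit and within camera error.
- **Lever:** The image gives about 1.29 rad. The push ended at a hard stop, with about 68 N on the finger.
- **Carriage:** The image gave only 0.123 m, just under the 0.125 m needed. Finger travel gave about 0.126 m. I pushed again and it stopped hard at the same place with about 55 N, so I take it as at its stop.
- **Bystanders:** The face mill, wafer box and bottle look unmoved in the last images. I did not measure them.

**Risks:** The two stop pushes were harder than needed. They went through the fingers and stayed under the 120 N wrist limit. The tool also drifted 1–3° off vertical during some moves.

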